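# Fan the test coupons and oil the reference

### The job

Lay all the flat steel coupons in the shallow drip tray as one shingled row along its middle: the first flat against the tall end wall, lengthwise along the tray, and each next one in line with it, overlapping the one before by about a third of its length, with its near edge on top and its far edge down on the tray floor. Then take the upright brush from its fork stand, dip its tip well down into the open oil pot, dab the tip gently on the first coupon by the tall wall, and hang the brush back in the fork by its disc; at the end the row must still be in order. Leave the pot upright and the other things where they are.

Things in the scene. Friction and masses are not known exactly. Their poses are not given: they have to be found in the camera images.
- coupon_1: loose flat dark steel test coupon, 36 mm (own x) by 54 mm (own y) by 6 mm (own z), 70 to 120 g, plain with one small punched mark near a short edge; origin at its centre, z up at the start. All five are alike; four or five are present
- coupon_2: loose flat dark steel test coupon, 36 mm (own x) by 54 mm (own y) by 6 mm (own z), 70 to 120 g, plain with one small punched mark near a short edge; origin at its centre, z up at the start. All five are alike; four or five are present
- coupon_3: loose flat dark steel test coupon, 36 mm (own x) by 54 mm (own y) by 6 mm (own z), 70 to 120 g, plain with one small punched mark near a short edge; origin at its centre, z up at the start. All five are alike; four or five are present
- coupon_4: loose flat dark steel test coupon, 36 mm (own x) by 54 mm (own y) by 6 mm (own z), 70 to 120 g, plain with one small punched mark near a short edge; origin at its centre, z up at the start. All five are alike; four or five are present
- coupon_5: loose flat dark steel test coupon, 36 mm (own x) by 54 mm (own y) by 6 mm (own z), 70 to 120 g, plain with one small punched mark near a short edge; origin at its centre, z up at the start. All five are alike; four or five are present
- tray: fixed shallow aluminium drip tray, inside 130 mm (own x) by 216 mm (own y), floor 3 mm thick, walls 3 mm thick; three sides have a low lip (5 mm above the bench, 2 mm above the floor), the end wall at its -y end is 24 mm high (the stop). Origin: centre of its underside, on the bench
- tray_stop (a point): point on the tray's floor surface (3 mm above the bench), at the middle of the inner face of the tall end wall; axes as the tray's, so the row runs from here along +y, for 216 mm, and x is across the tray
- brush: loose upright brush, 70 g, hung in the fork stand by its black drip disc (34 mm across, 5 mm thick). Origin: centre of the disc's underside; own z up along the handle. Above the disc a round wooden handle of 16 mm diameter stands from 5 to 60 mm above the origin (the place to grip it, from above); below the disc a shaft of at most 15 mm diameter goes down to the tuft, whose end lies 68 mm below the origin
- brush_tip (a point): end of the brush's tuft (13 mm across, 68 mm below the disc's underside); axes as the brush's. The tuft is springy: it gives up to 9 mm upwards, at 250 N/m
- brush_stand: fixed grey fork stand: foot 85 by 75 mm, 10 mm thick, a back post 12 mm thick (26 to 38 mm along its +x) and two level prongs, tops 90 mm above the bench. Origin on the bench below the brush's place
- stand_slot (a point): place of the brush's disc underside in the stand: midway between the prongs, level with their tops, 90 mm above the bench. The slot is 24 mm wide (own y), open at the front (own -x, 30 mm away) and from above, closed by the post 26 mm away in +x
- oil_pot: loose round open steel pot, 71 mm across the rim and 45 mm high, inner mouth about 60 mm across, floor about 5 mm thick, 0.3 kg, standing on the bench, empty to look at. Origin: centre of its underside; z up
- gauge_block: bystander: steel block 35 x 25 x 10 mm; origin centre of its underside
- flux_jar: bystander: white closed jar with black lid, 48 mm across, 52 mm high; origin centre of its underside
- ring_gauge: bystander: steel ring 43 mm across, 14 mm high; origin centre of its underside
- cap_jar: bystander: small closed orange jar with white cap, 38 mm across, 40 mm high; origin centre of its underside
Mind the look-alikes: they are no part of the job. Leave any orange look-alike of the coupon_2 alone.

How it is judged:
By the outcome, as a careful person would: the job done as asked, in the order asked, and still so for the second after the job is handed in, with the robot touching nothing.
Of coupon_1, coupon_2, coupon_3, coupon_4, coupon_5 only 4 to 5 are there at a start; the rules pass over those that are not, and their reading is None.
At some moment in a run one of oil_pot, coupon_1, coupon_2, coupon_3, coupon_4, coupon_5 may be knocked a few centimetres aside while the robot is not near it.
It also fails if it takes over 210 s, if anything falls off the work surface, if the arm or the gripper's body presses on something with over 40 N, if the wrist force passes 120 N, or if a joint passes its speed limit or range.

### The arm

A 7-joint arm with a two-finger parallel gripper is mounted at the origin on a cart in front of the work surface, level with it; the furniture and walls round the work are solid. World frame = base frame: x ahead of the robot, y to its left, z up, the work surface at z = 0. Lengths are in m, angles in degrees, forces in N, time in s.
With the tool pointing down it reaches from about 0.35 to 0.9 m from the base axis. Payload 19.9 kg.
Tool frame: the origin (TCP) lies midway between the tips of the shut fingers; the grasp point (between the pads) lies 19 mm behind it; z points along the fingers, y is the line along which they close (so a half turn about z gives the same grasp; the last joint's range is limited). The gripper opens to 85 mm and grips with 20 to 120 N. Pads are 22 mm wide; open, the fingers measure 114 mm over their backs; the gripper's body (76 mm by 85 mm) begins 54 mm behind the grasp point. The pads swing forward as they close: fully open they stand 13 mm farther back than shut.
Start: joints at [71.992, 23.915, -0.59, 92.452, 0.269, 63.638, -3.037], TCP at [0.168, -0.602, 0.231] pointing down, gripper open.
Joint ranges: [-161.28, 161.28], [-22.2, 115.67], [-73.04, 71.86], [3.21, 147.25], [-68.34, 248.33], [10.77, 114.83], [-161.83, 161.83]. Speed limits (degrees/s): [108.29, 108.29, 136.94, 136.94, 172.46, 172.46, 172.46].

### API

Orientations are given as a 3x3 rotation matrix whose columns are the frame's x, y, z axes.
In Python, from station import env, eyes gives the robot as it stands.
- The arm moves only by the tool play_rows, never from a script. Its argument "series" is a list of rows, each a list of 2 entries, a list of its own where there are three numbers: the shift along the tool's x, y, z in mm, then the turn, a rotation vector about the tool's x, y, z in degrees. In form: [[[x, y, z], [wx, wy, wz]], ...]. A call has 1 to 12 rows; each row is the pose to reach, as a shift and turn from the pose commanded when the call began, along the tool's axes at that moment; what a row does not reach only later rows make up. A row lasts 1/8 s, in which the tool goes at most 62.5 mm and 10.7 degrees, less where a joint would pass 70% of its speed; a pose out of reach is approached as far as the arm can. A call with a gripper value outside its range is refused whole. "grip" is the opening, from 0 (shut) to 1 (fully open), set as the call begins (left out, the last holds). The fingers move at their own pace and stop on an object; "squeeze" is the grip in N (left out, the last holds). Time passes only in rows, so rows that repeat a pose let the fingers close. It gives the time, the measured TCP pose, the force, the opening and the grip force at its end, in the units of the state.
- env.read_state(): the state, without advancing time (a new reading comes with each control period).
- eyes.snapshot(name): name is "scene" or "top" or "wrist"; returns a dict with "color" (400x640x3 uint8, red, green, blue), "camera_matrix" (3x3 intrinsics, pixels), "R" (3x3) and "t" (3): a world point X has camera coordinates R X + t; the wrist camera has in their place "mount" (4x4, takes a point from camera to tool coordinates, whose origin is the TCP and whose axes are the flange's). Camera axes: x right, y down, z forward; pixel columns grow to the right and rows downward; lengths in m; the calibration is good to about 2 mm. A picture is of the moment at which its call begins: read the wrist's pose just before it. There is no depth.
- env.sign_off(): hands the job in; it is judged then, once.
The state is a dict: "t": time; "joint_pos": joint angles; "joint_vel": joint speeds; "joint_efforts": joint torques, N m; "tool_pos": TCP position; "orientation": TCP orientation; "force": force on the tool from outside, world axes, zero at the start; "wrist_torque": the same for the moment, N m; "gripper_width": opening from 0.0 (shut) to 1.0 (fully open); "grip_force": force on a finger pad.
Only numpy, scipy, OpenCV 4.12 (cv2) and the standard library are available. Lean on these libraries where they do the work, as an engineer would, in place of code of your own. Each camera call takes 0.05 s, during which the arm holds its last target. There are 200 camera calls.

## Working session

There is one attempt and no reset: what is moved stays moved. The work goes in short steps, Python scripts to look and compute and a tool call to move; the robot and the scene stay as the last step left them, time stands still between calls to the robot, and variables do not carry over. Pictures are saved under pics/ and viewed, at most 14 in all, crops included, and the job is handed in when it is done.

Besides the shell and the picture viewer there is one more tool, called after "Emit:" as name([rows], argument=value, ...), one row to a line, values as JSON. play_rows: Moves the arm, as the interface text tells. Its arguments: {"type":"object","properties":{"series":{"type":"array"},"grip":{"type":"number"},"squeeze":{"type":"number"}},"required":["series"]}

```bash
mkdir -p pics; ls
cat > h.py <<'E'
import numpy as np, cv2
from station import env, eyes
def snap(n,f=None):
    s=env.read_state(); d=eyes.snapshot(n)
    if f: cv2.imwrite('pics/'+f,cv2.cvtColor(d['color'],cv2.COLOR_RGB2BGR))
    if n=='wrist':
        T=np.eye(4);T[:3,:3]=np.array(s['orientation']);T[:3,3]=s['tool_pos']
        M=T@np.array(d['mount']); d['C']=M[:3,3]; d['Rw']=M[:3,:3]
    else:
        R=np.array(d['R']);d['C']=-R.T@np.array(d['t']);d['Rw']=R.T
    d['K']=np.array(d['camera_matrix']);return d
def ray(d,u,v):
    r=d['Rw']@np.linalg.inv(d['K'])@np.array([u,v,1.]);return r/np.linalg.norm(r)
def onz(d,u,v,z):
    r=ray(d,u,v);return d['C']+r*(z-d['C'][2])/r[2]
def proj(d,X):
    p=d['K']@(d['Rw'].T@(np.array(X)-d['C']));return p[:2]/p[2]
E
python3 - <<'E'
from h import *
np.set_printoptions(precision=4,suppress=True)
for n in('top','scene'):
    d=snap(n,n+'1.png');print(n,d['C'],d['K'].tolist(),d['Rw'])
print(env.read_state())
E
```

```text
pics
top [0.2708 0.1591 1.7233] [[456.155342954515, 0.0, 318.748786370222], [0.0, 456.155342954515, 196.25799136626034], [0.0, 0.0, 1.0]] [[-0.0235 -0.9874  0.1567]
 [-0.9997  0.0238 -0.0003]
 [-0.0035 -0.1567 -0.9876]]
scene [-0.1161  1.3492  1.0412] [[493.16012758590233, 0.0, 322.28745478812465], [0.0, 493.16012758590233, 198.52742628523688], [0.0, 0.0, 1.0]] [[-0.866  -0.3106  0.3919]
 [-0.4995  0.501  -0.7067]
 [ 0.0231 -0.8078 -0.589 ]]
{'t': 0.1, 'joint_pos': array([71.9942, 23.9452, -0.591 , 92.4802,  0.2677, 63.6376, -3.0358]), 'joint_vel': array([-0.0114, -0.1093,  0.0038, -0.1355,  0.014 , -0.092 , -0.0781]), 'joint_efforts': array([  0.0019, -86.5812,   0.6807, -43.5635,   0.0192,   0.005 ,
        -0.0001]), 'tool_pos': array([ 0.1683, -0.6016,  0.2307]), 'orientation': array([[ 0.963 ,  0.2694, -0.0003],
       [ 0.2694, -0.963 ,  0.001 ],
       [-0.0001, -0.0011, -1.    ]]), 'force': array([ 0.1444,  0.6542, -0.1587]), 'wrist_torque': array([ 0.0252,  0.0083, -0.0231]), 'grip_force': 0.0, 'gripper_width': 0.9991973814851691}
```

View pics/top1.png

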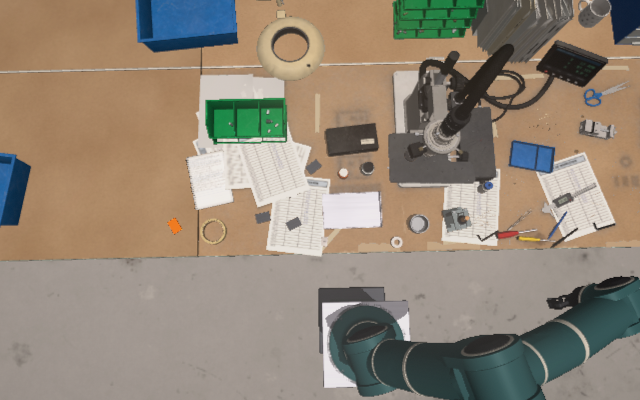

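View pics/scene1.png

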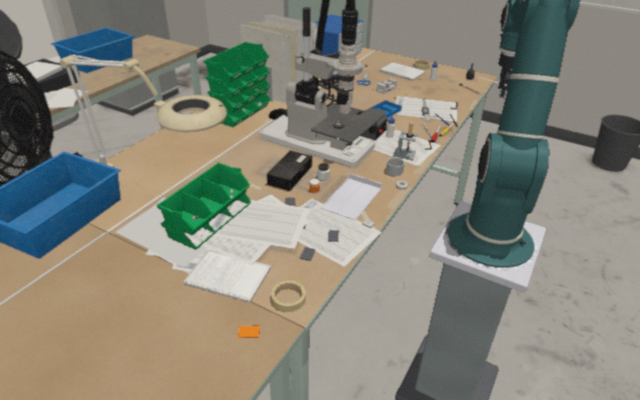

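The top view shows the tray at about (352,210), dark coupons near (313,165), (263,217), (293,223), the pot near (418,223), the stand near (457,218) and the orange look-alike at (175,226). I'll enlarge this area.

Run:
```python
from h import *
a=cv2.imread('pics/top1.png')[150:260,240:510]
cv2.imwrite('pics/top1c.png',cv2.resize(a,None,fx=2.96,fy=2.96,interpolation=cv2.INTER_CUBIC))
d=snap('top')
for n,u,v,z in [('c',313,165,.006),('c',263,217,.006),('c',293,223,.006),('tray',352,210,.003),('pot',418,223,.045),('stand',457,218,.09)]:print(n,onz(d,u,v,z).round(3))
```

```text
c [0.666 0.178 0.006]
c [0.469 0.372 0.006]
c [0.443 0.258 0.006]
tray [0.488 0.034 0.003]
pot [ 0.428 -0.205  0.045]
stand [ 0.439 -0.336  0.09 ]
```

View pics/top1c.png

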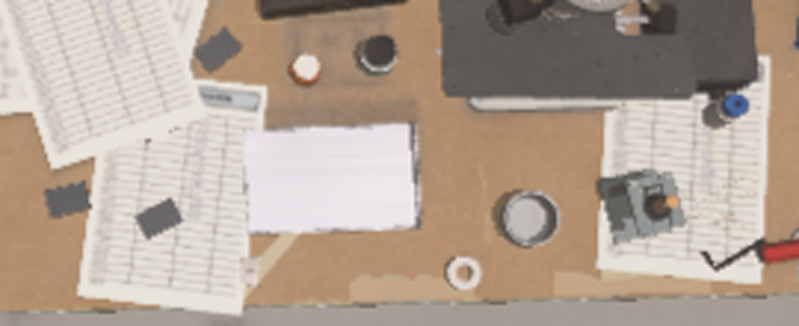

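The crop shows only three coupons on paper or bench, at crop (218,48), (68,199) and (158,218). The tray is at (330,178), and its thicker right edge suggests the tall wall. The flux jar is at (378,52), the cap jar at (305,68), the ring at (463,272), the pot at (528,217), and the stand with the brush at (645,205). At least one more coupon is missing, so I'll go and look with the wrist camera.

```bash
cat >> h.py <<'E'
from scipy.spatial.transform import Rotation as Ro
def down(a): # tool pointing down, tool y axis at world angle a (deg)
    a=np.radians(a);y=np.array([np.cos(a),np.sin(a),0]);z=np.array([0,0,-1.]);return np.c_[np.cross(y,z),y,z]
def go(p,R=None,start=None):
    s=env.read_state();R0=np.array(s['orientation']);p0=np.array(s['tool_pos'])
    if start: p0,R0=start
    sh=R0.T@(np.array(p)-p0)*1000
    rv=np.degrees(Ro.from_matrix(R0.T@R).as_rotvec()) if R is not None else np.zeros(3)
    n=max(np.linalg.norm(sh)/62.5,np.linalg.norm(rv)/10.7)
    print('shift',sh.round(1).tolist(),'rot',rv.round(2).tolist(),'rows',round(n,1))
def yaw():
    y=np.array(env.read_state()['orientation'])[:,1];return np.degrees(np.arctan2(y[1],y[0]))
E
python3 - <<'E'
from h import *
d=snap('wrist','w0.png');print(np.array(d['mount']).round(3),d['K'].round(0),yaw())
go([.45,.0,.45],down(-90))
E
```

```text
[[-0.001 -0.955 -0.298  0.077]
 [ 1.    -0.    -0.    -0.001]
 [ 0.    -0.298  0.955 -0.143]
 [ 0.     0.     0.     1.   ]] [[348.   0. 320.]
 [  0. 348. 194.]
 [  0.   0.   1.]] -74.36984901852951
shift [433.3, -503.7, -218.7] rot [-0.04, 0.01, 15.63] rows 11.2
```

Emit:
play_rows([
  [[433, -504, -219], [0, 0, 15.6]],
  [[433, -504, -219], [0, 0, 15.6]],
  [[433, -504, -219], [0, 0, 15.6]],
  [[433, -504, -219], [0, 0, 15.6]],
  [[433, -504, -219], [0, 0, 15.6]],
  [[433, -504, -219], [0, 0, 15.6]],
  [[433, -504, -219], [0, 0, 15.6]],
  [[433, -504, -219], [0, 0, 15.6]],
  [[433, -504, -219], [0, 0, 15.6]],
  [[433, -504, -219], [0, 0, 15.6]],
  [[433, -504, -219], [0, 0, 15.6]],
  [[433, -504, -219], [0, 0, 15.6]],
])

```text
t: 1.7
tool_pos: [0.4505, 0.0036, 0.4513]
orientation: [[1.0, 0.005, 0.002], [0.005, -1.0, 0.001], [0.002, -0.001, -1.0]]
force: [0.4, -0.6, 0.1]
gripper_width: 1.0
grip_force: 0.0
```

Run:
```python
from h import *
d=snap('wrist','w1.png');s=env.read_state();print(s['t'],s['tool_pos'],yaw(),d['C'])
```

```text
1.75 [0.45037465 0.00281014 0.45096006] -89.75794725266621 [0.52669498 0.0048491  0.59429491]
```

View pics/w1.png

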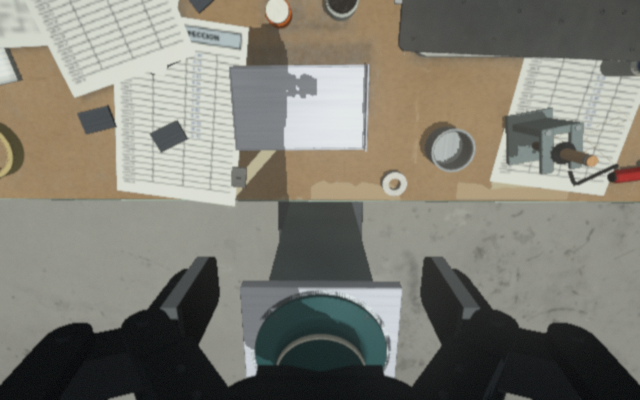

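The wrist view shows coupons at (97,120), (169,136) and (200,3). The gauge block is at (239,176), and the tall wall is the tray's right side at (366,107). A fourth coupon isn't visible yet, so I'll look further ahead and to the left.

Run:
```python
from h import *
go([.50,.22,.42],down(-90))
```

```text
shift [50.5, -217.0, 31.1] rot [-0.02, -0.05, 0.24] rows 3.6
```

Emit:
play_rows([
  [[50, -217, 30], [0, 0, 0]],
  [[50, -217, 30], [0, 0, 0]],
  [[50, -217, 30], [0, 0, 0]],
  [[50, -217, 30], [0, 0, 0]],
  [[50, -217, 30], [0, 0, 0]],
])

```text
t: 2.38
tool_pos: [0.4993, 0.2182, 0.4188]
orientation: [[1.0, 0.003, -0.003], [0.003, -1.0, 0.0], [-0.003, -0.0, -1.0]]
force: [0.4, -0.6, 0.4]
gripper_width: 1.0
grip_force: 0.0
```

Run:
```python
from h import *
d=snap('wrist','w2.png');s=env.read_state();print(s['t'],s['tool_pos'],yaw(),d['C'])
```

```text
2.425 [0.49951215 0.21673081 0.41923941] -89.93034385408481 [0.5760777  0.2193735  0.56151616]
```

View pics/w2.png

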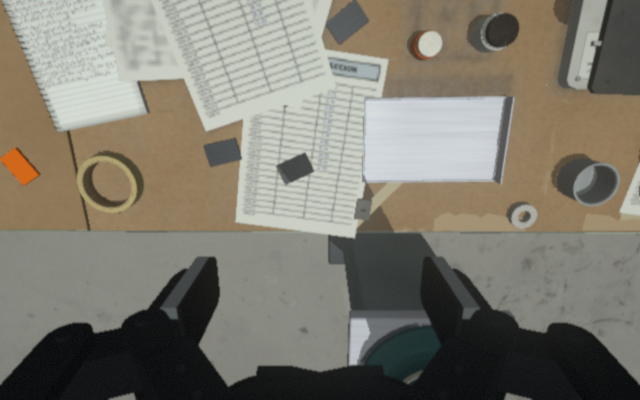

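The coupon at (295,168) seems to show a thick side and could be two stacked. (222,152) and (347,20) are single, and the orange look-alike is at (18,166). I'll enlarge to confirm.

Run:
```python
from h import *
a=cv2.imread('pics/w2.png')
c=lambda u,v:cv2.resize(a[max(v-30,0):v+30,u-40:u+40],(400,300),interpolation=cv2.INTER_CUBIC) if v>=30 else cv2.resize(a[0:60,u-40:u+40],(400,300),interpolation=cv2.INTER_CUBIC)
cv2.imwrite('pics/w2c.png',np.vstack([np.hstack([c(222,152),c(295,168)]),np.hstack([c(347,20),c(362,208)])]))
```

```text
(no output)
```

View pics/w2c.png

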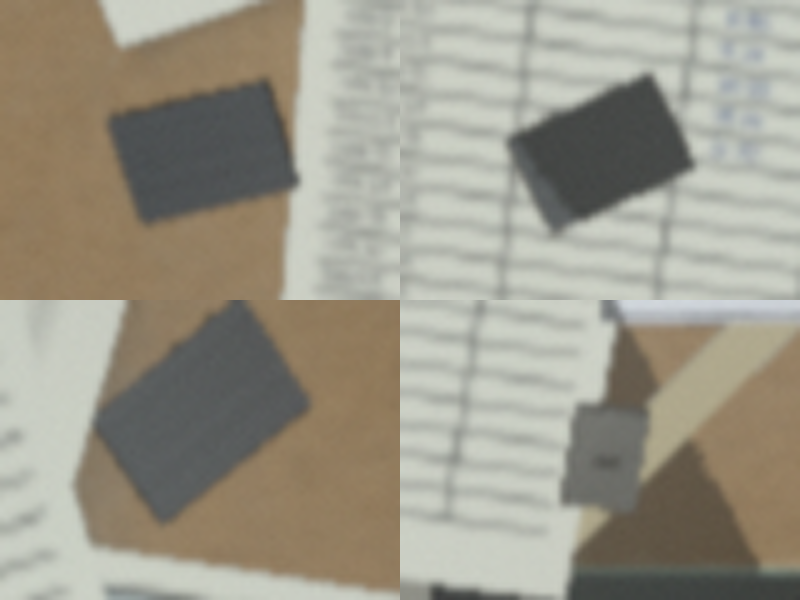

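Run:
```python
from h import *
d=snap('wrist');a=cv2.cvtColor(d['color'],cv2.COLOR_RGB2BGR)
m=((a.max(2)<110)&(np.ptp(a,axis=2)<22)).astype(np.uint8)*255
m[225:]=0
for c in cv2.findContours(m,cv2.RETR_EXTERNAL,cv2.CHAIN_APPROX_NONE)[0]:
    if not 200<cv2.contourArea(c)<4000: continue
    w=np.array([onz(d,*p,.006)[:2] for p in c[:,0]],dtype=np.float32)
    r=cv2.minAreaRect(w*1000);print(c[:,0].mean(0).round(),r)
go([.40,.25,.22],down(-90))
```

```text
[597. 185.] ((416.4921875, -244.268310546875), (53.73790740966797, 65.70624542236328), 68.04983520507812)
[573. 175.] ((433.5547180175781, -197.64013671875), (51.64155578613281, 67.62358856201172), 69.68474578857422)
[294. 168.] ((444.92864990234375, 260.0486145019531), (34.727867126464844, 51.85806655883789), 25.012052536010742)
[221. 152.] ((471.383544921875, 376.33795166015625), (35.736053466796875, 54.32965850830078), 13.801682472229004)
[501. 138.] ((491.7920837402344, -72.19438171386719), (139.0051727294922, 11.934200286865234), 1.8346935510635376)
[489.  33.] ((648.1738891601562, -32.45261001586914), (49.82659912109375, 72.38050842285156), 8.779458045959473)
[567.  43.] ((631.2401733398438, -147.39695739746094), (122.32808685302734, 23.372093200683594), 5.343569278717041)
[345.  22.] ((662.1988525390625, 181.02706909179688), (36.383277893066406, 54.11764907836914), 36.92355728149414)
shift [-99.5, -34.2, 199.7] rot [0.04, 0.06, -0.02] rows 3.6
```

Emit:
play_rows([
  [[-100, -34, 180], [0, 0, 0]],
  [[-100, -34, 180], [0, 0, 0]],
  [[-100, -34, 180], [0, 0, 0]],
  [[-100, -34, 180], [0, 0, 0]],
  [[-100, -34, 180], [0, 0, 0]],
  [[-100, -34, 180], [0, 0, 0]],
])

```text
t: 3.22
tool_pos: [0.4007, 0.2504, 0.2414]
orientation: [[1.0, -0.001, 0.002], [-0.001, -1.0, 0.0], [0.002, -0.0, -1.0]]
force: [-1.0, 0.4, 0.8]
gripper_width: 1.001
grip_force: 0.0
```

Run:
```python
from h import *
d=snap('wrist','w3.png');s=env.read_state();print(s['t'],s['tool_pos'],yaw(),d['C'])
u,v=proj(d,[.445,.26,.006]).astype(int);print(u,v)
a=cv2.imread('pics/w3.png')[max(v-75,0):v+75,max(u-100,0):u+100]
b=cv2.imread('pics/scene1.png')[100:270,170:420]
cv2.imwrite('pics/w3c.png',np.vstack([cv2.resize(a,(400,300),interpolation=3),cv2.resize(b,(400,272),interpolation=3)]))
```

```text
3.275 [0.40073283 0.25057802 0.24139362] -90.07283011382263 [0.47696696 0.25113874 0.38437262]
311 117
```

View pics/w3c.png

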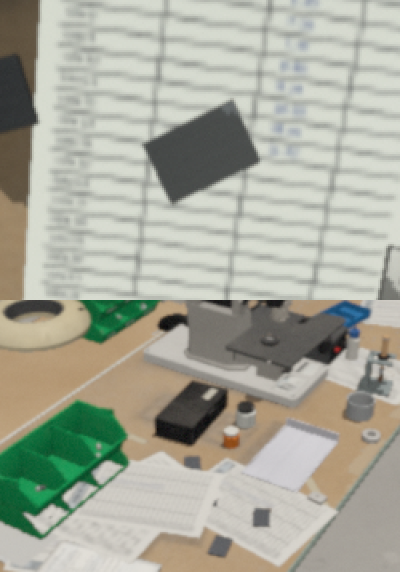

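Single coupon. I'll search for the fourth numerically: first in the top and scene views, then from other wrist poses.

```bash
cat >> h.py <<'E'
def blobs(d,z=.006,lim=(28,75)):
    a=d['color'].astype(int);out=[]
    for th in (70,90,115):
        m=((a.max(2)<th)&(np.ptp(a,axis=2)<24)).astype(np.uint8)*255
        for c in cv2.findContours(m,cv2.RETR_LIST,cv2.CHAIN_APPROX_NONE)[0]:
            if cv2.contourArea(c)<40: continue
            P=[onz(d,*p,z)[:2] for p in c[:,0] if ray(d,*p)[2]<-.1]
            if len(P)<10: continue
            r=cv2.minAreaRect((np.array(P)*1000).astype(np.float32));w=sorted(r[1])
            if 22<w[0]<45 and 30<w[1]<65: out.append((th,c[:,0].mean(0).round().tolist(),np.round(r[0]),np.round(w),round(cv2.contourArea((np.array(P)*1000).astype(np.float32))/(w[0]*w[1]+1),2)))
    return out
E
python3 - <<'E'
from h import *
for n in('top','scene'):
    print(n)
    for b in blobs(snap(n)):
        if 300<b[2][0]<1000 and abs(b[2][1])<700:print(*b)
go([.50,-.35,.42],down(-90))
E
```

```text
top
70 [462.0, 156.0] [ 688. -398.] [36. 39.] 0.64
90 [368.0, 167.0] [655. -32.] [35. 35.] 0.8
90 [462.0, 156.0] [ 689. -400.] [42. 45.] 0.74
90 [367.0, 141.0] [756. -34.] [32. 62.] 0.85
90 [474.0, 119.0] [ 836. -455.] [29. 44.] 0.63
115 [461.0, 218.0] [ 445. -376.] [32. 48.] 0.48
115 [289.0, 200.0] [532. 270.] [30. 30.] 0.73
115 [366.0, 168.0] [652. -29.] [38. 53.] 0.58
115 [313.0, 166.0] [660. 178.] [32. 50.] 0.82
115 [367.0, 141.0] [757. -35.] [31. 62.] 0.81
scene
70 [307.0, 254.0] [468. 381.] [32. 47.] 0.8
70 [333.0, 236.0] [443. 264.] [25. 44.] 0.77
90 [307.0, 254.0] [468. 381.] [35. 53.] 0.83
90 [333.0, 236.0] [442. 264.] [26. 46.] 0.93
115 [307.0, 254.0] [468. 380.] [36. 55.] 0.83
115 [333.0, 236.0] [440. 263.] [29. 46.] 0.87
115 [323.0, 167.0] [677. -79.] [31. 52.] 0.81
shift [100.3, 600.7, -179.1] rot [-0.03, -0.07, -0.04] rows 10.2
```

Emit:
play_rows([
  [[100, 600, -180], [0, 0, 0]],
  [[100, 600, -180], [0, 0, 0]],
  [[100, 600, -180], [0, 0, 0]],
  [[100, 600, -180], [0, 0, 0]],
  [[100, 600, -180], [0, 0, 0]],
  [[100, 600, -180], [0, 0, 0]],
  [[100, 600, -180], [0, 0, 0]],
  [[100, 600, -180], [0, 0, 0]],
  [[100, 600, -180], [0, 0, 0]],
  [[100, 600, -180], [0, 0, 0]],
  [[100, 600, -180], [0, 0, 0]],
  [[100, 600, -180], [0, 0, 0]],
])

```text
t: 4.88
tool_pos: [0.4998, -0.3491, 0.4202]
orientation: [[1.0, -0.0, 0.0], [-0.0, -1.0, 0.001], [0.0, -0.001, -1.0]]
force: [0.3, 0.6, 0.2]
gripper_width: 0.999
grip_force: 0.0
```

Run:
```python
from h import *
d=snap('wrist','w4.png');s=env.read_state();print(s['t'],s['tool_pos'],yaw(),d['C'])
for b in blobs(d):print(*b)
```

```text
4.925 [ 0.49990511 -0.34807343  0.42023161] -89.93024262579749 [ 0.57622472 -0.34829786  0.56306365]
70 [333.0, 11.0] [ 676. -368.] [32. 36.] 0.86
70 [144.0, 12.0] [675. -95.] [24. 55.] 0.62
90 [469.0, 311.0] [ 174. -625.] [26. 36.] 0.66
90 [320.0, 187.0] [ 412. -349.] [39. 39.] 0.44
90 [223.0, 188.0] [ 413. -188.] [40. 64.] 0.37
90 [241.0, 167.0] [ 448. -220.] [23. 61.] 0.26
115 [320.0, 186.0] [ 419. -348.] [39. 49.] 0.54
```

View pics/w4.png

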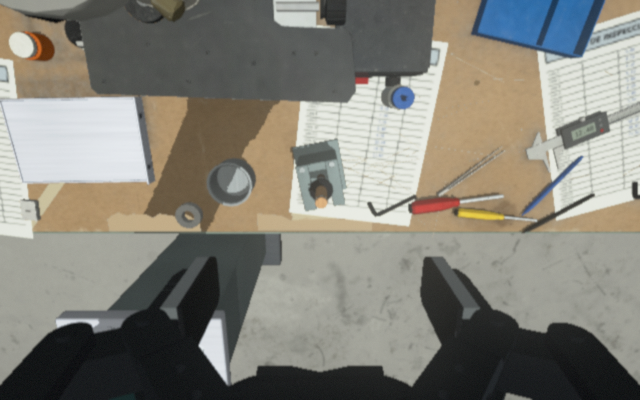

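No coupon on the right side; the stand is at (320,175) and the pot at (230,182). Next is the region ahead, around the black box and papers.

Run:
```python
from h import *
go([.62,.15,.42],down(-90))
```

```text
shift [120.7, -497.9, 0.5] rot [-0.03, -0.01, 0.07] rows 8.2
```

Emit:
play_rows([
  [[-20, -250, 0], [0, 0, 0]],
  [[-20, -250, 0], [0, 0, 0]],
  [[-20, -250, 0], [0, 0, 0]],
  [[-20, -250, 0], [0, 0, 0]],
  [[120, -498, 0], [0, 0, 0]],
  [[120, -498, 0], [0, 0, 0]],
  [[120, -498, 0], [0, 0, 0]],
  [[120, -498, 0], [0, 0, 0]],
  [[120, -498, 0], [0, 0, 0]],
  [[120, -498, 0], [0, 0, 0]],
])

```text
t: 6.18
tool_pos: [0.6186, 0.1534, 0.4197]
orientation: [[1.0, 0.006, -0.001], [0.006, -1.0, 0.001], [-0.001, -0.001, -1.0]]
force: [0.1, -0.7, -0.2]
gripper_width: 1.0
grip_force: 0.0
```

Run:
```python
from h import *
d=snap('wrist','w5.png');s=env.read_state();print(s['t'],s['tool_pos'],yaw(),d['C'])
for b in blobs(d):print(*b)
```

```text
6.225 [0.6185704  0.15139319 0.4200835 ] -89.75602828726974 [0.69518841 0.15460043 0.56249698]
70 [547.0, 251.0] [ 419. -250.] [26. 41.] 0.65
70 [444.0, 121.0] [643. -39.] [41. 45.] 0.77
70 [302.0, 105.0] [663. 180.] [33. 51.] 0.65
70 [453.0, 47.0] [750. -42.] [28. 60.] 0.92
90 [190.0, 220.0] [473. 376.] [35. 53.] 0.92
90 [444.0, 121.0] [643. -40.] [43. 47.] 0.77
90 [425.0, 113.0] [653.  -9.] [24. 46.] 0.37
90 [301.0, 106.0] [663. 182.] [38. 57.] 0.71
90 [453.0, 47.0] [750. -41.] [27. 59.] 0.91
115 [412.0, 372.0] [149. -31.] [27. 44.] 0.73
115 [259.0, 234.0] [446. 260.] [34. 53.] 0.9
115 [190.0, 220.0] [472. 376.] [36. 55.] 0.91
115 [453.0, 47.0] [750. -41.] [25. 58.] 0.91
```

View pics/w5.png

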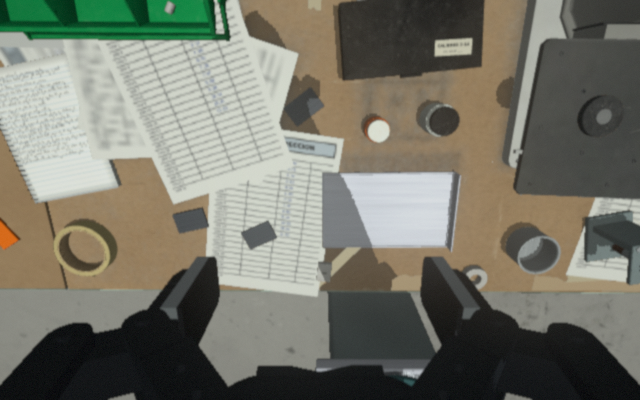

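Still three coupons: (190,220), (259,234), and (304,105), which is half in shadow. I'll check whether C has another one under it, using its oblique position and size in the scene view.

Run:
```python
from h import *
import glob
d=snap('scene');a=cv2.imread('pics/scene1.png')
for X in ([.663,.181],[.472,.376],[.445,.26]):
  for z in (.006,.012): print(X,z,proj(d,X+[z]).round(1))
for X in ([.663,.181],[.472,.376],[.445,.26]):
  u,v=proj(d,X+[.006]).astype(int)
  p=a[v-14:v+14,u-18:u+18]; g=p.max(2); 
  m=((g<125)&(np.ptp(p.astype(int),axis=2)<25)).astype(np.uint8)
  n,l,st,ce=cv2.connectedComponentsWithStats(m); i=1+st[1:,4].argmax(); print(ce[i]+[u-18,v-14],st[i])
def cr(f,u,v,w,h): 
    return cv2.resize(cv2.imread('pics/'+f)[v-h//2:v+h//2,u-w//2:u+w//2],(400,300),interpolation=cv2.INTER_CUBIC)
X=cr('scene1.png',290,201,60,44);Y=cr('scene1.png',320,240,80,60)
Z=cr('top1.png',420,60,400,120); Z=cr('top1.png',420,150,200,150);W=cr('scene1.png',350,130,200,150)
cv2.imwrite('pics/cc.png',np.vstack([np.hstack([X,Y]),np.hstack([Z,W])]))
```

```text
[0.663, 0.181] 0.006 [289.7 201.1]
[0.663, 0.181] 0.012 [289.6 199.7]
[0.472, 0.376] 0.006 [307.1 252.1]
[0.472, 0.376] 0.012 [307.1 250.7]
[0.445, 0.26] 0.006 [332.8 234.4]
[0.445, 0.26] 0.012 [332.9 233. ]
[289.734375 200.921875] [14 11 10  7 64]
[307.20634921 253.73015873] [ 11  10  15  13 126]
[332.95604396 235.65934066] [14 11 10 11 91]
```

View pics/cc.png

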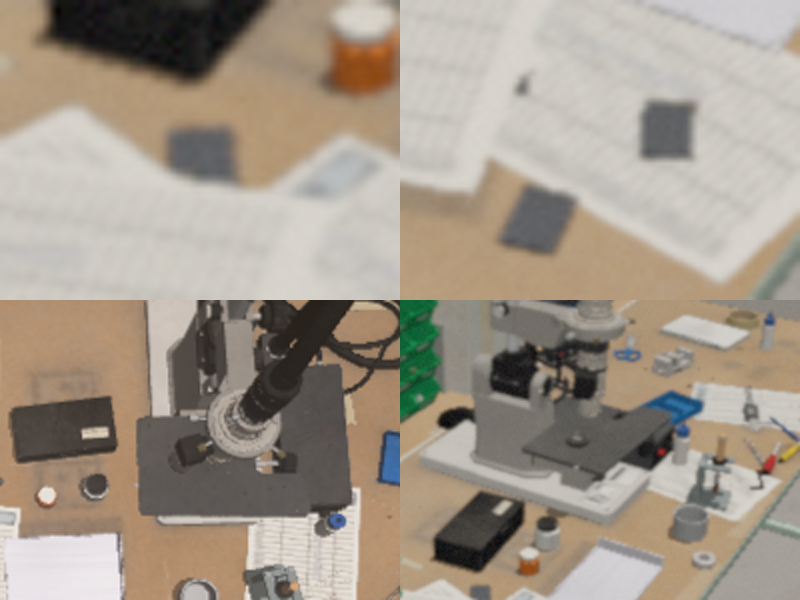

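The scene crop shows a small dark corner peeking from the paper's edge at scene ≈(305,227), and top1 has the same at ≈(290,197). That may be the fourth coupon, partly hidden by the curled sheet. I'll measure it.

Run:
```python
from h import *
dt=snap('top');ds=snap('scene')
for z in(0,.006,.02,.04):print(z,onz(dt,290,197,z).round(3),onz(ds,304.6,227,z).round(3))
# closest point of rays
a,b=ray(dt,290,197),ray(ds,304.6,227);M=np.c_[a,-b];s=np.linalg.lstsq(M,ds['C']-dt['C'],rcond=None)[0];print(dt['C']+a*s[0],ds['C']+b*s[1])
T=cv2.imread('pics/top1.png');print(T[192:203,282:298].max(2))
S=cv2.imread('pics/scene1.png');print(S[220:234,298:312].max(2))
# current wrist (same pose as w5)
d=snap('wrist')
for z in(0,.02,.04):print(z,proj(d,onz(dt,290,197,z)))
W=cv2.imread('pics/w5.png');u,v=proj(d,onz(dt,290,197,.01)).astype(int);print(u,v);print(W[v-14:v+14,u-14:u+14].max(2))
```

```text
0 [0.544 0.269 0.   ] [0.546 0.27  0.   ]
0.006 [0.543 0.268 0.006] [0.543 0.276 0.006]
0.02 [0.541 0.267 0.02 ] [0.534 0.29  0.02 ]
0.04 [0.538 0.266 0.04 ] [0.521 0.311 0.04 ]
[ 5.44117980e-01  2.68657146e-01 -4.69025580e-04] [ 5.46465325e-01  2.69676466e-01 -3.20415620e-05]
[[223 225 226 229 231 232 232 232 232 232 232 232 232 232 232 232]
 [231 232 232 232 233 232 232 232 232 232 232 232 232 232 232 223]
 [233 233 232 233 232 232 232 232 232 232 232 232 232 232 232 185]
 [233 232 232 232 232 232 233 232 232 233 232 232 233 232 230 225]
 [232 232 232 232 230 230 229 221 219 229 232 232 232 232 227 224]
 [233 232 232 231 222 222 219 151 141 218 228 229 229 228 227 228]
 [231 230 229 226 226 225 220 176 212 226 223 220 219 219 214 214]
 [226 224 225 224 224 224 217 196 220 228 228 227 227 227 227 225]
 [222 223 223 221 218 216 203 187 212 221 222 222 223 224 225 224]
 [227 228 228 229 229 231 222 214 222 219 216 217 217 216 216 216]
 [215 214 216 217 218 223 215 218 226 227 228 229 230 230 230 231]]
[[205 210 213 214 215 216 214 214 213 210 209 206 205 205]
 [208 212 213 214 216 214
[... 3423 characters left out ...]
200 197 191 187 181 176 177 177 179 184 190 194 191 176 179 194 199 202
  203 203 204 208 209 212 214 213 215 215]
 [210 208 204 198 197 194 194 193 191 191 189 188 183 167 168 181 188 189
  189 191 193 197 200 205 207 208 207 208]
 [214 212 213 212 212 211 209 209 208 204 202 198 189 172 171 186 192 195
  194 191 192 192 192 194 194 194 195 196]
 [212 210 211 212 213 212 214 212 213 211 211 210 204 184 182 199 208 207
  208 203 203 199 196 192 191 189 189 189]
 [200 201 201 202 204 205 206 210 213 213 212 213 207 189 184 204 211 213
  213 213 212 209 206 204 202 203 201 202]
 [188 189 188 189 191 195 196 200 203 206 207 207 201 185 181 199 208 210
  212 214 213 214 213 214 212 213 213 212]]
```

Run:
```python
from h import *
dt=snap('top','top2.png');ds=snap('scene','scene2.png')
print(dt['color'][194:202,286:294].max(2));print(ds['color'][222:232,300:310].max(2))
for f,z in(('w1',0),('w2',0),):
    pass
# w2 pose
d=snap('wrist');d['C']=np.array([.5761,.2194,.5615]);
W=cv2.imread('pics/w2.png');u,v=proj(d,[.545,.269,0]).astype(int);print(u,v);print(W[v-10:v+10,u-10:u+10].max(2))
```

```text
[[243 243 242 242 242 242 242 242]
 [243 243 243 243 242 242 242 242]
 [241 241 240 233 230 239 242 242]
 [234 233 231 163 153 229 239 240]
 [237 237 232 192 225 237 234 232]
 [235 235 228 212 232 239 239 238]
 [229 228 219 203 225 233 233 233]
 [240 241 234 227 233 230 228 228]]
[[217 218 216 216 216 216 216 214 213 211]
 [216 216 216 216 215 213 208 210 211 209]
 [216 216 216 212 205 195 192 204 210 208]
 [216 217 214 200 170 172 195 207 208 208]
 [216 216 209 185 142 162 200 207 207 207]
 [216 213 199 156 120 158 199 209 208 207]
 [216 213 197 157 139 168 198 207 206 205]
 [216 212 203 191 187 189 194 199 202 207]
 [215 211 204 203 205 200 199 200 201 202]
 [215 211 207 207 207 205 206 207 205 203]]
287 106
[[208 209 209 210 209 210 209 209 210 210 209 210 209 210 208 209 209 210
  209 210]
 [210 209 209 208 209 209 209 209 209 210 209 209 209 209 211 210 209 209
  209 209]
 [209 208 209 210 209 209 208 208 208 209 209 208 210 208 210 210 210 209
  209 210]
 [211 210 210 209 209 209 210 209 209 208 210 209 210 209 210 210 210 209
  209 210]
 [209 210 210 210 211 209 209 210 209 20
[... 620 characters left out ...]
 202 206
  208 211]
 [206 208 209 207 207 202 181 159 171 197 205 206 206 206 204 203 203 205
  210 210]
 [203 205 206 206 206 201 178 160 176 199 206 208 207 207 208 207 207 209
  209 211]
 [193 196 197 197 199 194 172 151 171 195 203 204 207 208 209 209 207 211
  209 210]
 [181 184 183 182 181 178 160 143 162 183 193 198 200 202 203 204 206 206
  207 207]
 [184 181 182 181 180 176 160 144 160 176 183 184 185 187 188 189 190 192
  198 201]
 [198 196 197 196 193 186 172 160 170 182 181 177 173 171 170 171 175 177
  182 189]
 [206 207 206 207 203 194 180 173 183 192 191 187 182 181 179 179 179 180
  181 183]
 [209 208 208 208 205 192 181 183 193 202 203 200 201 199 198 198 197 195
  191 187]]
```

In w2 (camera nearer) a dark corner peeks out at (286,106), and in w5 the raised edge of the upper sheet covers it. So something dark lies under that curled sheet, around (0.545,0.27). I'll view it obliquely with the wrist turned round.

Run:
```python
from h import *
s=env.read_state();print(s['joint_pos'].round(1),s['tool_pos'],np.array(s['orientation']).round(3))
go([.42,.25,.30],down(90))
R=Ro.from_euler('y',-30,degrees=True).as_matrix()@down(90);print(R.round(2))
```

```text
[  11.    23.7  -40.3   73.5   15.1   88.  -117.3] [0.61938302 0.14847769 0.42066768] [[ 1.    -0.001  0.001]
 [-0.001 -1.    -0.   ]
 [ 0.001  0.    -1.   ]]
shift [-199.5, -101.5, 120.5] rot [-0.05, -0.03, 179.97] rows 16.8
[[-0.87  0.    0.5 ]
 [ 0.    1.    0.  ]
 [-0.5   0.   -0.87]]
```

Emit:
play_rows([
  [[-200, -100, 120], [0, 0, -128]],
  [[-200, -100, 120], [0, 0, -128]],
  [[-200, -100, 120], [0, 0, -128]],
  [[-200, -100, 120], [0, 0, -128]],
  [[-200, -100, 120], [0, 0, -128]],
  [[-200, -100, 120], [0, 0, -128]],
  [[-200, -100, 120], [0, 0, -128]],
  [[-200, -100, 120], [0, 0, -128]],
  [[-200, -100, 120], [0, 0, -128]],
  [[-200, -100, 120], [0, 0, -128]],
  [[-200, -100, 120], [0, 0, -128]],
  [[-200, -100, 120], [0, 0, -128]],
])

```text
t: 8.07
tool_pos: [0.4195, 0.2487, 0.3004]
orientation: [[-0.62, 0.784, 0.0], [0.784, 0.62, -0.0], [-0.0, 0.0, -1.0]]
force: [0.0, 0.5, -0.2]
gripper_width: 0.996
grip_force: 0.0
```

Run:
```python
from h import *
s=env.read_state();print(s['joint_pos'].round(1),s['tool_pos'],yaw())
R=Ro.from_euler('y',-30,degrees=True).as_matrix()@down(90)
go([.42,.25,.25],R)
```

```text
[ 24.9  15.4 -68.6 104.9  15.3  70.  -10. ] [0.41951767 0.24872203 0.30038606] 38.32567301885434
shift [0.7, 1.2, 50.4] rot [-13.53, -27.89, -50.45] rows 5.5
```

Emit:
play_rows([
  [[0, 0, 50], [-13.5, -28, -50.5]],
  [[0, 0, 50], [-13.5, -28, -50.5]],
  [[0, 0, 50], [-13.5, -28, -50.5]],
  [[0, 0, 50], [-13.5, -28, -50.5]],
  [[0, 0, 50], [-13.5, -28, -50.5]],
  [[0, 0, 50], [-13.5, -28, -50.5]],
  [[0, 0, 50], [-13.5, -28, -50.5]],
])

```text
t: 8.95
tool_pos: [0.4193, 0.2483, 0.2505]
orientation: [[-0.865, 0.006, 0.502], [0.004, 1.0, -0.005], [-0.502, -0.003, -0.865]]
force: [0.0, -0.6, 1.0]
gripper_width: 0.997
grip_force: 0.0
```

Run:
```python
from h import *
d=snap('wrist','w6.png');s=env.read_state();print(s['t'],s['joint_pos'].round(1),s['tool_pos'],d['C'],ray(d,320,200))
print(proj(d,[.545,.269,0]),[proj(d,[x,y,.006]).round() for x,y in((.663,.181),(.472,.376),(.445,.26))])
```

```text
9.0 [ 24.3  -1.2 -70.2 126.1  34.3  37.8  19. ] [0.41960503 0.24863752 0.25064177] [0.28155957 0.25028113 0.33569046] [ 0.74987154 -0.00497778 -0.66156473]
[337.05482712 135.88277063] [array([274., 204.]), array([442.,  83.]), array([331.,  59.])]
```

View pics/w6.png

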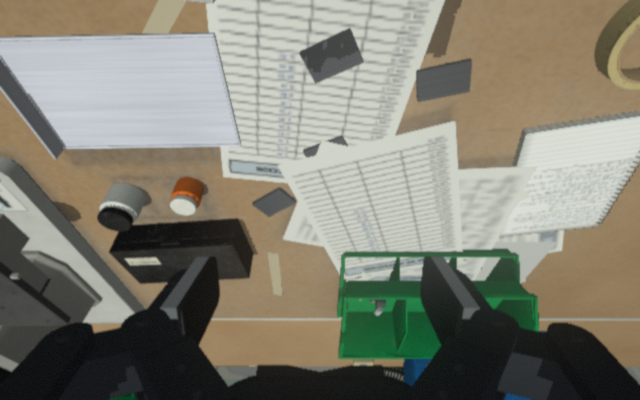

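w6 (seen upside down) shows the fourth coupon at (325,145), partly under the raised corner of the upper sheet. The other three are at (331,55), (444,80) and (274,202). I'll outline its visible part.

Run:
```python
from h import *
d=snap('wrist');a=cv2.imread('pics/w6.png').astype(int)
m=((a.max(2)<120)&(np.ptp(a,axis=2)<24)).astype(np.uint8)*255
m[:120]=0;m[170:]=0;m[:,:290]=0;m[:,370:]=0
cs=cv2.findContours(m,cv2.RETR_EXTERNAL,cv2.CHAIN_APPROX_NONE)[0]
c=max(cs,key=cv2.contourArea)
p=cv2.approxPolyDP(c,1.5,True)[:,0]
for q in p: print(q,(onz(d,*q,.006)[:2]*1000).round(1))
# upper sheet corner positions for z 0 / .02
for q in((455,122),(284,162)):
    print(q,onz(d,*q,0).round(3),onz(d,*q,.02).round(3))
for r in a[132:160:2,298:352:3].max(2):print(*r)
```

```text
[318 144] [552.6 246.4]
[305 149] [560.4 230.3]
[304 153] [566.8 228.8]
[308 156] [571.8 233.6]
[314 154] [568.6 241.2]
(455, 122) [0.526 0.406 0.   ] [0.511 0.397 0.02 ]
(284, 162) [0.587 0.202 0.   ] [0.569 0.205 0.02 ]
156 185 184 182 184 182 194 203 208 209 209 212 210 211 204 166 210 209
181 207 203 194 191 186 185 182 183 181 184 189 201 205 188 173 208 209
189 210 213 212 211 211 207 202 199 200 200 196 180 146 106 152 187 191
178 197 197 200 202 209 211 211 212 211 204 173 120 88 94 123 199 187
173 189 187 191 189 189 189 189 202 195 139 95 92 98 100 98 200 210
188 211 211 209 205 200 195 180 208 209 195 165 121 106 100 98 158 205
175 199 201 208 211 202 156 142 210 211 212 210 205 177 161 119 108 184
170 187 183 180 160 109 90 183 211 212 212 213 213 212 209 203 177 207
195 209 165 110 86 93 98 199 211 212 211 211 211 212 212 212 211 213
200 210 96 91 95 96 104 210 213 213 212 209 211 211 211 211 213 210
184 191 103 95 97 98 138 212 212 212 211 210 211 212 212 211 210 211
194 196 141 97 98 101 185 212 211 211 211 211 211 212 211 212 210 210
205 210 200 120 156 175 208 212 211 211 212 212 213 211 212 212 211 211
187 196 208 203 208 210 211 210 212 211 211 211 212 212 212 212 213 212
```

Run:
```python
from h import *
d=snap('wrist')
for q in((303,150),(345,138),(347,143),(308,157)): print(q,(onz(d,*q,.006)[:2]*1000).round(1))
go([.45,.04,.36],down(0))
```

```text
(303, 150) [561.9 228.3]
(345, 138) [543.7 279.2]
(347, 143) [551.3 282. ]
(308, 157) [573.4 234.1]
shift [-82.2, -208.9, -78.9] rot [23.42, 23.58, 87.36] rows 8.7
```

The visible long edge of coupon D measures 54.1 mm, which matches. Its centre is ≈(0.570,0.260) with the short axis at ≈20°. Next I'll look at the tray from above.

Emit:
play_rows([
  [[-82, -209, -79], [23.4, 23.6, 87.4]],
  [[-82, -209, -79], [23.4, 23.6, 87.4]],
  [[-82, -209, -79], [23.4, 23.6, 87.4]],
  [[-82, -209, -79], [23.4, 23.6, 87.4]],
  [[-82, -209, -79], [23.4, 23.6, 87.4]],
  [[-82, -209, -79], [23.4, 23.6, 87.4]],
  [[-82, -209, -79], [23.4, 23.6, 87.4]],
  [[-82, -209, -79], [23.4, 23.6, 87.4]],
  [[-82, -209, -79], [23.4, 23.6, 87.4]],
  [[-82, -209, -79], [23.4, 23.6, 87.4]],
  [[-82, -209, -79], [23.4, 23.6, 87.4]],
])

```text
t: 10.48
tool_pos: [0.4499, 0.0404, 0.3598]
orientation: [[-0.006, 1.0, 0.001], [1.0, 0.006, -0.001], [-0.001, 0.001, -1.0]]
force: [-0.5, 0.6, -1.1]
gripper_width: 0.999
grip_force: 0.0
```

Run:
```python
from h import *
d=snap('wrist','w7.png');s=env.read_state();print(s['t'],s['joint_pos'].round(1),s['tool_pos'],d['C'],yaw())
a=d['color'].astype(int)
for th in(120,150,170,190):
    m=((a.min(2)>th)).astype(np.uint8)*255
    c=max(cv2.findContours(m,cv2.RETR_EXTERNAL,cv2.CHAIN_APPROX_NONE)[0],key=cv2.contourArea)
    w=np.array([onz(d,*p,.005)[:2]*1000 for p in c[:,0]],dtype=np.float32)
    p=cv2.approxPolyDP(c,4,True)[:,0]
    print(th,cv2.minAreaRect(w),p.tolist())
    print([(onz(d,*q,.005)[:2]*1000).round(1).tolist() for q in p])
```

```text
10.525 [ 40.9   1.4 -50.2 104.3   1.2  74.8  -9.3] [0.44977603 0.04047372 0.35995651] [0.44929051 0.11783833 0.50264221] 0.32956362514751397
120 ((328.83221435546875, -90.24102783203125), (906.4686889648438, 621.142333984375), 0.34176185727119446) [[0, 383], [47, 332], [73, 321], [86, 321], [94, 331], [120, 326], [128, 315], [146, 308], [167, 280], [197, 256], [217, 260], [219, 302], [199, 345], [227, 384], [255, 374], [258, 364], [306, 366], [306, 356], [289, 347], [324, 340], [264, 336], [269, 307], [247, 306], [245, 255], [268, 262], [278, 252], [273, 239], [255, 236], [265, 216], [259, 206], [262, 193], [276, 191], [271, 208], [276, 206], [275, 219], [286, 225], [282, 239], [289, 243], [287, 235], [300, 227], [301, 236], [318, 236], [308, 245], [310, 252], [315, 242], [321, 246], [323, 232], [326, 245], [328, 240], [345, 248], [345, 242], [359, 242], [363, 249], [365, 239], [369, 244], [374, 237], [378, 244], [381, 228], [416, 223], [423, 212], [416, 213], [414, 206], [422, 206], [426, 188], [433, 191], [434, 181], [427, 187], [421, 169], [427, 170], [427, 155], [433, 155], [429,
[... 4393 characters left out ...]
117.2], [627.2, 215.3], [647.1, 220.0], [744.3, 189.0], [755.5, 222.9], [327.9, 220.3]]
190 ((538.0623779296875, 169.822509765625), (435.4081726074219, 103.52068328857422), 0.3417621850967407) [[222, 53], [249, 57], [250, 50], [273, 52], [277, 61], [297, 64], [313, 59], [394, 58], [401, 61], [399, 80], [437, 85], [457, 6], [473, 1], [545, 28], [559, 0], [338, 0], [337, 5], [336, 0], [225, 0]]
[[320.4, 157.5], [356.0, 152.7], [357.8, 161.4], [388.2, 159.1], [393.2, 147.9], [419.9, 144.3], [441.3, 150.7], [549.5, 152.6], [559.1, 148.9], [558.2, 124.7], [610.6, 118.5], [626.0, 215.2], [645.7, 221.1], [744.1, 190.2], [755.5, 222.9], [473.2, 221.2], [472.1, 215.5], [470.7, 221.2], [329.2, 220.3]]
```

View pics/w7.png

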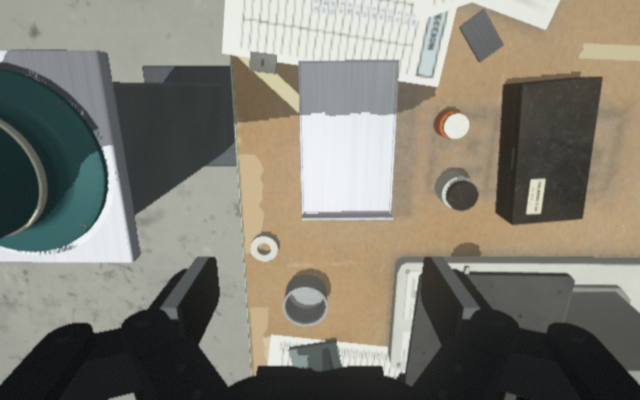

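The tray is at (350,140): the low far end is at v≈61, the tall wall base at v≈212, and the sides run u≈300 to 397. The pot is at (305,300) and coupon C at (481,35). I'll measure the tray edges by profiles.

```bash
cat > tr.py <<'E'
from h import *
d=snap('wrist');a=d['color'].astype(int).min(2)
for u in(320,345,370): print('col',u,a[205:226,u].tolist(),a[54:68,u].tolist())
for v in(90,130,160,195): print('row',v,a[v,294:308].tolist(),a[v,388:404].tolist())
E
python3 tr.py
```

```text
col 320 [238, 238, 238, 238, 237, 233, 210, 168, 142, 125, 120, 119, 138, 182, 195, 154, 130, 124, 125, 124, 126] [225, 222, 220, 216, 209, 202, 181, 151, 141, 146, 150, 150, 150, 151]
col 345 [238, 238, 238, 238, 233, 209, 166, 142, 130, 122, 122, 123, 150, 195, 197, 152, 129, 125, 128, 126, 125] [202, 200, 200, 196, 189, 165, 144, 134, 136, 144, 147, 148, 146, 148]
col 370 [233, 232, 234, 232, 228, 202, 162, 140, 126, 119, 118, 130, 167, 202, 193, 149, 131, 130, 129, 126, 126] [194, 199, 207, 212, 209, 182, 150, 133, 138, 147, 150, 151, 151, 151]
row 90 [138, 107, 89, 84, 96, 128, 135, 143, 147, 146, 147, 145, 147, 148] [147, 145, 144, 145, 149, 147, 141, 133, 134, 126, 102, 91, 89, 87, 88, 87]
row 130 [116, 118, 121, 122, 121, 149, 204, 212, 229, 237, 237, 236, 237, 238] [229, 231, 232, 231, 222, 200, 212, 184, 142, 130, 126, 128, 129, 129, 130, 127]
row 160 [126, 126, 127, 129, 130, 130, 163, 213, 210, 229, 237, 237, 239, 239] [234, 234, 230, 219, 223, 212, 161, 125, 120, 120, 122, 126, 126, 125, 123, 125]
row 195 [128, 127, 126, 125, 125, 125, 129, 167, 214, 211, 230, 237, 237, 238] [231, 224, 221, 215, 165, 129, 124, 125, 122, 122, 118, 120, 124, 122, 119, 115]
```

Run:
```python
from h import *
d=snap('wrist')
P=lambda u,v,z:(onz(d,u,v,z)[:2]*1000).round(1)
for u,v0,v1 in((320,211.8,217.3),(345,211,217),(370,210.6,216.6)): print(u,P(u,v0,.003),P(u,v1,.024))
for u,v in((320,60.8),(345,59.3),(370,59.6)): print('far',P(u,v,.005))
for v,l,r in((90,298.6,397.6),(130,299.3,395.7),(160,300.2,394),(195,301.2,392)):
    p,q=P(l,v,.005),P(r,v,.005);print(p,q,(p+q)/2,(q-p)[0])
```

```text
320 [451.8 -67.6] [451.8 -68.4]
345 [490.1 -66.1] [488.6 -67.8]
370 [528.3 -65.4] [525.4 -67. ]
far [450.8 148.4]
far [484.2 150.4]
far [517.6 150.2]
[421.6 110.8] [557.4 111.5] [489.5  111.15] 135.79999999999995
[421.9  56.5] [558.6  57.1] [490.25  56.8 ] 136.70000000000005
[422.6  13.3] [559.1  13.9] [490.85  13.6 ] 136.5
[423.5 -40.1] [559.8 -39.6] [491.65 -39.85] 136.29999999999995
```

Run:
```python
from h import *
go([.4455,.26,.12],down(25));go([.4455,.26,.015],down(25))
```

```text
shift [219.9, -3.6, 239.8] rot [0.07, 0.09, -24.75] rows 5.2
shift [220.0, -3.8, 344.8] rot [0.07, 0.09, -24.75] rows 6.5
```

Emit:
play_rows([
  [[220, -4, 240], [0, 0, -24.7]],
  [[220, -4, 240], [0, 0, -24.7]],
  [[220, -4, 240], [0, 0, -24.7]],
  [[220, -4, 240], [0, 0, -24.7]],
  [[220, -4, 240], [0, 0, -24.7]],
  [[220, -4, 240], [0, 0, -24.7]],
  [[220, -4, 320], [0, 0, -24.7]],
  [[220, -4, 340], [0, 0, -24.7]],
  [[220, -4, 345], [0, 0, -24.7]],
  [[220, -4, 345], [0, 0, -24.7]],
], grip=0.6, squeeze=30)

```text
t: 11.88
tool_pos: [0.4466, 0.2601, 0.0163]
orientation: [[-0.42, 0.908, 0.002], [0.908, 0.42, 0.0], [-0.001, 0.002, -1.0]]
force: [-0.2, 0.9, 0.9]
gripper_width: 0.601
grip_force: 0.0
```

Run:
```python
from h import *
d=snap('wrist','w8.png');s=env.read_state();print(s['tool_pos'],yaw(),s['gripper_width'])
for b in blobs(d):
    if b[2][1]>150:print(*b)
a=d['color'];m=((a.max(2)<95)&(np.ptp(a.astype(int),axis=2)<24)).astype(np.uint8)*255
print(proj(d,[.4455,.26,.006]))
for X in ([0,0,0],):print(proj(d,s['tool_pos']))
go([.4455,.26,0],down(25))
```

```text
[0.44681806 0.26020678 0.01667374] 24.795996990632652 0.5993794712189225
70 [313.0, 244.0] [443. 261.] [35. 53.] 0.97
70 [487.0, 39.0] [471. 371.] [37. 43.] 0.75
90 [313.0, 244.0] [443. 261.] [35. 54.] 0.97
90 [488.0, 52.0] [471. 371.] [38. 45.] 0.86
115 [313.0, 244.0] [444. 261.] [36. 55.] 0.96
[316.36112636 250.79824765]
[319.04040472 262.15183064]
shift [0.4, -1.3, 16.7] rot [0.17, 0.05, -0.2] rows 0.3
```

View pics/w8.png

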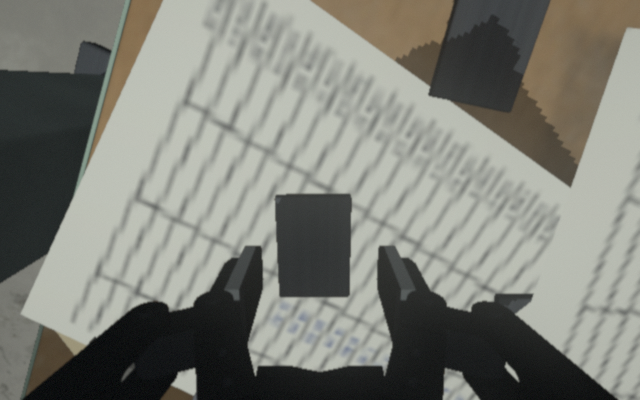

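The picture shows coupon A at (313,245), squarely between the fingers and about 3 mm to their left. D's corner is at (513,300). I'll descend with that correction.

Emit:
play_rows([
  [[2, -3, 10], [0, 0, 0]],
  [[2, -3, 14], [0, 0, 0]],
  [[2, -3, 16], [0, 0, 0]],
  [[2, -3, 17], [0, 0, 0]],
  [[2, -3, 17], [0, 0, 0]],
])

```text
t: 12.55
tool_pos: [0.4422, 0.2606, -0.0021]
orientation: [[-0.42, 0.908, 0.001], [0.908, 0.42, -0.0], [-0.001, 0.001, -1.0]]
force: [-0.2, 0.7, -0.2]
gripper_width: 0.605
grip_force: 0.0
```

Emit:
play_rows([
  [[0, 0, 0], [0, 0, 0]],
  [[0, 0, 0], [0, 0, 0]],
  [[0, 0, 0], [0, 0, 0]],
  [[0, 0, 0], [0, 0, 0]],
  [[0, 0, 0], [0, 0, 0]],
], grip=0.3, squeeze=40)

```text
t: 13.18
tool_pos: [0.443, 0.2611, -0.0008]
orientation: [[-0.42, 0.908, 0.003], [0.908, 0.42, 0.0], [-0.001, 0.003, -1.0]]
force: [-3.5, -3.1, 28.4]
gripper_width: 0.409
grip_force: 43.3
```

```bash
cat >> h.py <<'E'
S=np.array([.492,-.0675]);t1=np.radians(1.);T=np.array([-np.sin(t1),np.cos(t1)]);N=np.array([np.cos(t1),np.sin(t1)])
def place(yc,h,k=.0038,tilt=0,dn=0):
    """TCP and R so that a coupon held k behind the TCP has its centre yc from the stop, h above bench"""
    R=down(1)@Ro.from_euler('y',-tilt,degrees=True).as_matrix()
    c=np.r_[S+yc*T+dn*N,h];return c+R[:,2]*k,R
E
python3 - <<'E'
from h import *
p=env.read_state()['tool_pos']
go([p[0],p[1],.1],down(1))
q,R=place(.030,.006);go([q[0],q[1],.1],R);go(q,R)
E
```

```text
shift [-0.1, 0.3, -100.8] rot [0.16, 0.04, 23.82] rows 2.2
shift [-291.5, -81.1, -100.7] rot [0.16, 0.04, 23.82] rows 5.1
shift [-291.4, -81.3, -2.9] rot [0.16, 0.04, 23.82] rows 4.8
```

Emit:
play_rows([
  [[0, 0, -50], [0, 0, 0]],
  [[0, 0, -100], [0, 0, 10]],
  [[-291, -81, -100], [0, 0, 23.8]],
  [[-291, -81, -100], [0, 0, 23.8]],
  [[-291, -81, -100], [0, 0, 23.8]],
  [[-291, -81, -100], [0, 0, 23.8]],
  [[-291, -81, -100], [0, 0, 23.8]],
  [[-291, -81, -100], [0, 0, 23.8]],
  [[-291, -81, -100], [0, 0, 23.8]],
  [[-291, -81, -60], [0, 0, 23.8]],
  [[-291, -81, -25], [0, 0, 23.8]],
  [[-291, -81, -25], [0, 0, 23.8]],
])

```text
t: 14.68
tool_pos: [0.4894, -0.0359, 0.0217]
orientation: [[-0.02, 1.0, -0.003], [1.0, 0.02, 0.001], [0.001, -0.003, -1.0]]
force: [-0.2, -0.1, -0.1]
gripper_width: 0.401
grip_force: 42.0
```

Run:
```python
from h import *
d=snap('wrist','w9.png');s=env.read_state();print(s['tool_pos'],yaw(),s['gripper_width'],s['grip_force'],s['force'])
a=d['color'].astype(int).min(2)
for u in (250,290,320,345,380): print(u,a[200:300,u][::3].tolist())
for z in(.003,.024): print(z,[proj(d,np.r_[S,z]).round(1)])
q,R=place(.030,.0065);go(q,R)
```

```text
[ 0.49041818 -0.03612297  0.0231319 ] 1.1439185781543715 0.4027620746834877 42.035853266716 [-0.27265621  0.55579233 -0.24363515]
250 [147, 148, 150, 149, 148, 151, 149, 150, 149, 150, 150, 151, 151, 151, 150, 150, 151, 151, 149, 72, 38, 39, 43, 40, 41, 38, 34, 39, 55, 38, 38, 35, 35, 33]
290 [152, 152, 152, 148, 68, 65, 69, 68, 66, 68, 68, 67, 66, 66, 65, 66, 66, 64, 62, 63, 62, 63, 61, 63, 61, 62, 62, 64, 62, 61, 60, 62, 61, 61]
320 [153, 154, 154, 150, 71, 64, 69, 65, 67, 67, 64, 66, 64, 63, 63, 61, 64, 62, 62, 62, 61, 62, 61, 61, 60, 62, 61, 61, 61, 59, 61, 61, 62, 63]
345 [147, 146, 146, 142, 66, 64, 68, 66, 66, 65, 67, 65, 66, 65, 60, 62, 63, 62, 61, 62, 61, 61, 61, 61, 62, 59, 62, 62, 60, 61, 61, 62, 62, 61]
380 [147, 147, 148, 146, 147, 146, 147, 147, 146, 145, 146, 146, 146, 146, 147, 146, 148, 148, 112, 58, 78, 89, 91, 90, 90, 91, 91, 90, 92, 117, 93, 51, 39, 41]
0.003 [array([323.1, 298. ])]
0.024 [array([323.4, 323.6])]
shift [-1.4, 1.0, 20.4] rot [-0.03, -0.02, 0.14] rows 0.3
```

Emit:
play_rows([
  [[-1, 1, 12], [0, 0, 0]],
  [[-1, 1, 18], [0, 0, 0]],
  [[-1, 1, 20], [0, 0, 0]],
  [[-1, 1, 20], [0, 0, 0]],
  [[-3, 1, 20], [0, 0, 0]],
  [[-5, 1, 20], [0, 0, 0]],
  [[-5, 1, 20], [0, 0, 0]],
])

```text
t: 15.6
tool_pos: [0.492, -0.0407, 0.0033]
orientation: [[-0.019, 1.0, 0.002], [1.0, 0.019, 0.002], [0.002, 0.002, -1.0]]
force: [-0.8, 12.5, -0.5]
gripper_width: 0.405
grip_force: 42.1
```

Emit:
play_rows([
  [[1, 0, 1], [0, 0, 0]],
  [[1, 0, 1], [0, 0, 0]],
])

```text
t: 15.85
tool_pos: [0.4921, -0.0406, 0.0024]
orientation: [[-0.018, 1.0, 0.002], [1.0, 0.018, 0.001], [0.001, 0.002, -1.0]]
force: [-0.5, 6.8, 1.4]
gripper_width: 0.403
grip_force: 42.9
```

Emit:
play_rows([
  [[0, 0, 0], [0, 0, 0]],
  [[0, 0, 0], [0, 0, 0]],
  [[0, 0, 0], [0, 0, 0]],
  [[0, 0, -30], [0, 0, 0]],
  [[0, 0, -100], [0, 0, 0]],
  [[20, 0, -150], [0, 0, 0]],
  [[20, 0, -150], [0, 0, 0]],
  [[20, 0, -150], [0, 0, 0]],
], grip=0.6)

```text
t: 16.85
tool_pos: [0.4912, -0.0221, 0.1517]
orientation: [[-0.017, 1.0, 0.001], [1.0, 0.017, -0.001], [-0.001, 0.001, -1.0]]
force: [-0.6, -0.4, -0.8]
gripper_width: 0.599
grip_force: 0.0
```

```bash
cat >> h.py <<'E'
def dark(d,z=.009,lo=150,th=100,ymin=-1):
    a=d['color'].astype(int)
    m=((a.max(2)<th)&(np.ptp(a,axis=2)<26)).astype(np.uint8)*255
    for c in cv2.findContours(m,cv2.RETR_EXTERNAL,cv2.CHAIN_APPROX_NONE)[0]:
        if cv2.contourArea(c)<lo: continue
        P=(np.array([onz(d,*p,z)[:2] for p in c[:,0]])*1000).astype(np.float32)
        r=cv2.minAreaRect(P);w=sorted(r[1])
        if 25<w[0]<50 and w[1]<220: print('px',c[:,0].mean(0).round(),'c',np.round(r[0],1),'size',np.round(r[1],1),'ang',round(r[2],1))
E
python3 - <<'E'
from h import *
d=snap('wrist','w10.png');s=env.read_state();print(s['t'],s['tool_pos'],yaw());dark(d)
print(S+.027*T)
go([.472,.376,.1],down(14));go([.472,.376,.02],down(14))
E
```

```text
16.9 [ 0.49086336 -0.02207411  0.15119927] 0.9759744156508631
px [526. 201.] c [670.6 -37.8] size [47.9 53.6] ang 48.4
px [423.  79.] c [570.3  60.8] size [26.3 78.5] ang 1.9
[ 0.49152879 -0.04050411]
shift [398.4, -12.1, 51.0] rot [-0.03, 0.03, -13.02] rows 6.4
shift [398.4, -12.0, 131.0] rot [-0.03, 0.03, -13.02] rows 6.7
```

```bash
cat >> h.py <<'E'
def region(d,c,half,z,th=100,hand=True):
    """dark blobs within world box c+-half at height z"""
    a=d['color'].astype(int)
    m=((a.max(2)<th)&(np.ptp(a,axis=2)<26)).astype(np.uint8)*255
    k=np.zeros_like(m);c=np.array(c);half=np.array(half)
    q=np.array([proj(d,[c[0]+sx*half[0],c[1]+sy*half[1],z]) for sx,sy in((-1,-1),(1,-1),(1,1),(-1,1))])
    cv2.fillConvexPoly(k,q.round().astype(np.int32),255);m&=k
    for c in cv2.findContours(m,cv2.RETR_EXTERNAL,cv2.CHAIN_APPROX_NONE)[0]:
        P=(np.array([onz(d,*p,z)[:2] for p in c[:,0]])*1000).astype(np.float32)
        r=cv2.minAreaRect(P)
        if min(r[1])>8: print('px',c[:,0].mean(0).round(),'c',np.round(r[0],1),'size',np.round(r[1],1),'ang',round(r[2],1))
E
python3 - <<'E'
from h import *
d=snap('wrist')
region(d,[.491,-.02],[.05,.046],.009,th=110)
a=d['color'].max(2)
u,v=proj(d,[.4915,-.04,.009]).astype(int);print(u,v,a[v,u-60:u+60:4].tolist(),a[v-80:v+60:4,u].tolist())
E
```

```text
px [321. 177.] c [491.8 -20.3] size [34.7 11.4] ang 0.9
319 200 [247, 246, 246, 245, 246, 245, 248, 246, 248, 247, 239, 123, 125, 124, 126, 124, 125, 123, 124, 124, 127, 237, 244, 243, 244, 242, 243, 244, 244, 241] [158, 158, 159, 159, 160, 160, 160, 161, 161, 160, 160, 162, 162, 90, 86, 89, 116, 123, 124, 125, 124, 123, 123, 122, 122, 121, 119, 104, 122, 122, 227, 184, 187, 188, 192]
```

Coupon 1 reads right: x ≈491.8, far end y ≈ −14.6, angle 0.9°. Next is coupon B.

Emit:
play_rows([
  [[398, -12, 51], [0, 0, -13]],
  [[398, -12, 51], [0, 0, -13]],
  [[398, -12, 51], [0, 0, -13]],
  [[398, -12, 51], [0, 0, -13]],
  [[398, -12, 51], [0, 0, -13]],
  [[398, -12, 51], [0, 0, -13]],
  [[398, -12, 51], [0, 0, -13]],
  [[398, -12, 51], [0, 0, -13]],
  [[398, -12, 100], [0, 0, -13]],
  [[398, -12, 131], [0, 0, -13]],
  [[398, -12, 131], [0, 0, -13]],
])

```text
t: 18.32
tool_pos: [0.4716, 0.374, 0.0184]
orientation: [[-0.241, 0.97, -0.003], [0.97, 0.241, -0.004], [-0.003, -0.004, -1.0]]
force: [0.2, -0.6, 0.6]
gripper_width: 0.601
grip_force: 0.0
```

Run:
```python
from h import *
d=snap('wrist');s=env.read_state();print(s['tool_pos'],yaw())
for th in(80,110,135):region(d,[.472,.376],[.04,.045],.006,th=th)
go([.472,.376,.0],down(14))
```

```text
[0.47228838 0.37505453 0.02027511] 13.969487760491143
px [384. 277.] c [508.3 366.6] size [ 9.1 36.3] ang 16.8
px [248. 284.] c [440.1 349.9] size [38.  16.4] ang 88.9
px [318. 238.] c [470.1 377.7] size [35.6 54.6] ang 13.3
px [246. 279.] c [439.9 349.9] size [16.7 37.9] ang 0.0
px [392. 262.] c [505.8 373.3] size [50.4 12.9] ang 89.9
px [318. 239.] c [470.2 377.3] size [36.2 55.2] ang 13.8
px [246. 279.] c [440.1 349.9] size [17.  37.9] ang 0.0
px [392. 262.] c [505.8 373.3] size [50.4 12.9] ang 89.9
px [318. 239.] c [470.2 377. ] size [36.1 55.8] ang 13.7
shift [1.0, -0.0, 20.3] rot [-0.08, 0.08, -0.03] rows 0.3
```

Emit:
play_rows([
  [[2.7, -1.4, 12], [0, 0, 0]],
  [[2.7, -1.4, 18], [0, 0, 0]],
  [[2.7, -1.4, 20], [0, 0, 0]],
  [[2.7, -1.4, 20], [0, 0, 0]],
])

```text
t: 18.88
tool_pos: [0.4706, 0.3784, 0.0009]
orientation: [[-0.242, 0.97, 0.001], [0.97, 0.242, -0.0], [-0.001, 0.001, -1.0]]
force: [0.2, -0.1, -0.8]
gripper_width: 0.596
grip_force: 0.0
```

Emit:
play_rows([
  [[0, 0, 0], [0, 0, 0]],
  [[0, 0, 0], [0, 0, 0]],
  [[0, 0, 0], [0, 0, 0]],
  [[0, 0, 0], [0, 0, 0]],
  [[0, 0, 0], [0, 0, 0]],
], grip=0.3)

```text
t: 19.5
tool_pos: [0.4707, 0.3785, 0.0014]
orientation: [[-0.242, 0.97, 0.001], [0.97, 0.242, -0.0], [-0.001, 0.001, -1.0]]
force: [-1.5, -1.1, 5.9]
gripper_width: 0.399
grip_force: 39.3
```

```bash
cat >> h.py <<'E'
def pose(n=3):
    P=[];R=[]
    for i in range(n):
        s=env.read_state();P.append(s['tool_pos']);R.append(Ro.from_matrix(np.array(s['orientation'])));eyes.snapshot('wrist')
    return np.mean(P,0),Ro.concatenate(R).mean().as_matrix()
E
python3 - <<'E'
from h import *
st=pose();print(st[0])
p=st[0];go([p[0],p[1],.1],down(14),st)
q,R=place(.0632,.0120,.002,9.6);print(q)
go([q[0],q[1],.06],R,st);go(q,R,st)
E
```

```text
[0.47069631 0.37847785 0.00136713]
shift [-0.1, 0.1, -98.6] rot [0.07, 0.04, 0.0] rows 1.6
[ 0.49090283 -0.00464311  0.01002801]
shift [-376.7, -73.0, -58.5] rot [1.16, -9.53, 12.97] rows 6.2
shift [-376.6, -73.1, -8.5] rot [1.16, -9.53, 12.97] rows 6.1
```

Emit:
play_rows([
  [[0, 0, -40], [0, 0, 0]],
  [[0, 0, -70], [0, 0, 0]],
  [[-377, -73, -70], [1.2, -9.5, 13]],
  [[-377, -73, -70], [1.2, -9.5, 13]],
  [[-377, -73, -70], [1.2, -9.5, 13]],
  [[-377, -73, -70], [1.2, -9.5, 13]],
  [[-377, -73, -70], [1.2, -9.5, 13]],
  [[-377, -73, -70], [1.2, -9.5, 13]],
  [[-377, -73, -70], [1.2, -9.5, 13]],
  [[-377, -73, -70], [1.2, -9.5, 13]],
  [[-377, -73, -25], [1.2, -9.5, 13]],
  [[-377, -73, -25], [1.2, -9.5, 13]],
])

```text
t: 21.15
tool_pos: [0.4893, -0.0033, 0.0243]
orientation: [[-0.02, 1.0, -0.002], [0.986, 0.02, -0.166], [-0.166, -0.005, -0.986]]
force: [0.0, 0.3, -0.7]
gripper_width: 0.402
grip_force: 40.6
```

Run:
```python
from h import *
st=pose();q,R=place(.0632,.0120,.002,9.6);print(st[0],q);go(q,R,st);print(env.read_state()['grip_force'])
```

```text
[ 0.4902194  -0.00336678  0.02561754] [ 0.49090283 -0.00464311  0.01002801]
shift [1.3, 0.7, 15.6] rot [-0.18, -0.06, 0.14] rows 0.3
40.64107954502106
```

Emit:
play_rows([
  [[1.3, 0.7, 10], [0, 0, 0]],
  [[1.3, 0.7, 15], [0, 0, 0]],
  [[1.3, 0.7, 16], [0, 0, 0]],
  [[1.3, 0.7, 16.5], [0, 0, 0]],
  [[1.3, 0.7, 16.5], [0, 0, 0]],
])

```text
t: 21.92
tool_pos: [0.4917, -0.0065, 0.0096]
orientation: [[-0.017, 1.0, 0.002], [0.986, 0.017, -0.166], [-0.166, -0.001, -0.986]]
force: [0.3, -0.3, -1.7]
gripper_width: 0.401
grip_force: 40.6
```

Emit:
play_rows([
  [[1, -0.5, 0.5], [0, 0, 0]],
  [[1, -0.5, 1.2], [0, 0, 0]],
  [[1, -0.5, 1.2], [0, 0, 0]],
])

```text
t: 22.3
tool_pos: [0.4912, -0.0055, 0.0084]
orientation: [[-0.017, 1.0, 0.002], [0.986, 0.017, -0.166], [-0.166, -0.001, -0.986]]
force: [-1.7, 1.3, 5.8]
gripper_width: 0.4
grip_force: 41.4
```

Light contact (6 N). Releasing.

Emit:
play_rows([
  [[0, 0, 0], [0, 0, 0]],
  [[0, 0, 0], [0, 0, 0]],
  [[0, 0, 0], [0, 0, 0]],
  [[0, 0, -30], [0, 0, 0]],
  [[0, 0, -90], [0, 9, 0]],
  [[0, 0, -150], [0, 9.6, 0]],
  [[0, 0, -150], [0, 9.6, 0]],
  [[0, 0, -150], [0, 9.6, 0]],
], grip=0.6)

```text
t: 23.3
tool_pos: [0.491, 0.0188, 0.1564]
orientation: [[-0.016, 1.0, -0.0], [1.0, 0.016, -0.001], [-0.001, -0.0, -1.0]]
force: [0.5, -0.7, -1.4]
gripper_width: 0.602
grip_force: 0.0
```

```bash
cat >> h.py <<'E'
def row():
    """profile of the row: dark extents per coupon lengthwise along centre line and sideways, at z=.009"""
    d=snap('wrist');a=d['color'].astype(int).max(2)
    s=np.arange(-5,215,1.)
    def line(dn): 
        o=[]
        for y in s:
            u,v=proj(d,np.r_[S+y/1000*T+dn*N,.009]).round().astype(int)
            o.append(a[v,u] if 0<=v<400 and 0<=u<640 else -1)
        return np.array(o)
    L=line(0.);print('mid',[(int(y),int(x)) for y,x in zip(s,L)][::3])
    for y in (10,25,45,65,85,100,120,140,155):
        o=[]
        for x in range(-30,31):
            u,v=proj(d,np.r_[S+y/1000*T+x/1000*N,.009]).round().astype(int)
            if 0<=v<400 and 0<=u<640:o.append((x,a[v,u]))
        k=[x for x,g in o if 0<=g<145 ]
        if k:print('y',y,'dark x',min(k),max(k))
E
python3 - <<'E'
from h import *
p,R=pose();print(p,yaw(),env.read_state()['t'])
row()
go([.663,.181,.1],down(37),(p,R))
E
```

```text
[0.49058588 0.01895033 0.15559553] 0.9850016637144113 23.45
mid [(-5, 118), (-2, 111), (1, 87), (4, 112), (7, 111), (10, 113), (13, 114), (16, 118), (19, 116), (22, 117), (25, 118), (28, 118), (31, 114), (34, 120), (37, 122), (40, 122), (43, 121), (46, 122), (49, 121), (52, 121), (55, 122), (58, 122), (61, 121), (64, 122), (67, 120), (70, 120), (73, 119), (76, 117), (79, 118), (82, 86), (85, 83), (88, 114), (91, 155), (94, 155), (97, 155), (100, 156), (103, 155), (106, 155), (109, 154), (112, 155), (115, 154), (118, 153), (121, 154), (124, 153), (127, 153), (130, 151), (133, 152), (136, 152), (139, 154), (142, 151), (145, 152), (148, 153), (151, 153), (154, 152), (157, 152), (160, 153), (163, 153), (166, 154), (169, 154), (172, 156), (175, 156), (178, 155), (181, 156), (184, 157), (187, 156), (190, 157), (193, 159), (196, 240), (199, 241), (202, 241), (205, 241), (208, 240), (211, 241), (214, 190)]
y 10 dark x -16 17
y 25 dark x -16 18
y 45 dark x -17 19
y 65 dark x -17 17
y 85 dark x -17 19
shift [159.2, 175.2, 55.3] rot [-0.09, -0.01, -36.04] rows 3.9
```

Emit:
play_rows([
  [[159, 175, 55], [0, 0, -36]],
  [[159, 175, 55], [0, 0, -36]],
  [[159, 175, 55], [0, 0, -36]],
  [[159, 175, 55], [0, 0, -36]],
  [[159, 175, 55], [0, 0, -36]],
  [[159, 175, 55], [0, 0, -36]],
  [[159, 175, 100], [0, 0, -36]],
  [[159, 175, 130], [0, 0, -36]],
  [[159, 175, 135], [0, 0, -36]],
  [[159, 175, 135], [0, 0, -36]],
])

```text
t: 24.75
tool_pos: [0.6632, 0.1808, 0.022]
orientation: [[-0.601, 0.799, -0.0], [0.799, 0.601, 0.0], [0.0, -0.0, -1.0]]
force: [0.6, 0.6, 0.3]
gripper_width: 0.6
grip_force: 0.0
```

Run:
```python
from h import *
p,R=pose();print(p,yaw())
d=snap('wrist')
for th in(80,110,135):region(d,[.663,.181],[.035,.04],.006,th=th)
u,v=proj(d,[.663,.181,.006]).astype(int);a=d['color'].max(2);print(u,v,a[v,u-80:u+80:5].tolist(),a[v-80:v+60:5,u].tolist())
```

```text
[0.66347282 0.18103506 0.02237722] 36.94774994616039
px [248. 267.] c [643.5 152.3] size [25.7 23.3] ang 0.1
px [314. 241.] c [661.6 181. ] size [36.3 55.5] ang 37.4
px [248. 267.] c [643.5 152.3] size [25.7 23.3] ang 0.1
px [327. 235.] c [666.3 194.1] size [59.9 70.8] ang 37.6
px [248. 267.] c [643.5 152.3] size [25.7 23.3] ang 0.1
px [327. 235.] c [666.3 194.1] size [59.9 70.8] ang 37.6
316 245 [91, 91, 78, 80, 74, 82, 89, 89, 87, 48, 48, 49, 50, 47, 49, 50, 51, 50, 52, 54, 52, 54, 57, 82, 91, 90, 91, 92, 91, 74, 158, 158] [196, 93, 93, 93, 91, 84, 61, 59, 59, 56, 54, 54, 51, 52, 47, 50, 51, 48, 48, 46, 48, 45, 47, 47, 47, 51, 90, 87]
```

Emit:
play_rows([
  [[1.1, -1.5, 12], [0, 0, 0]],
  [[1.1, -1.5, 19], [0, 0, 0]],
  [[1.1, -1.5, 21.5], [0, 0, 0]],
  [[1.1, -1.5, 21.5], [0, 0, 0]],
])

```text
t: 25.45
tool_pos: [0.661, 0.1813, -0.0008]
orientation: [[-0.601, 0.799, -0.002], [0.799, 0.601, 0.0], [0.001, -0.001, -1.0]]
force: [0.0, -0.2, 0.1]
gripper_width: 0.599
grip_force: 0.0
```

Emit:
play_rows([
  [[0, 0, 0], [0, 0, 0]],
  [[0, 0, 0], [0, 0, 0]],
  [[0, 0, 0], [0, 0, 0]],
  [[0, 0, 0], [0, 0, 0]],
  [[0, 0, 0], [0, 0, 0]],
], grip=0.3)

```text
t: 26.08
tool_pos: [0.6613, 0.1814, -0.0001]
orientation: [[-0.601, 0.799, -0.001], [0.799, 0.601, 0.001], [0.001, -0.0, -1.0]]
force: [-1.4, -0.7, 6.0]
gripper_width: 0.405
grip_force: 40.5
```

Run:
```python
from h import *
st=pose();print(st[0])
q,R=place(.0987,.0120,.002,9.6);print(q)
go([q[0],q[1],.06],R,st)
```

```text
[ 6.61347913e-01  1.81358982e-01 -1.22380490e-04]
[0.49028327 0.03085148 0.01002801]
shift [-17.3, -227.2, -60.1] rot [2.99, -9.32, 35.88] rows 3.8
```

Emit:
play_rows([
  [[0, 0, -40], [0, 0, 0]],
  [[0, 0, -75], [0, 0, 0]],
  [[-17, -227, -75], [3, -9.3, 35.9]],
  [[-17, -227, -75], [3, -9.3, 35.9]],
  [[-17, -227, -75], [3, -9.3, 35.9]],
  [[-17, -227, -75], [3, -9.3, 35.9]],
  [[-17, -227, -75], [3, -9.3, 35.9]],
  [[-17, -227, -75], [3, -9.3, 35.9]],
  [[-17, -227, -25], [3, -9.3, 35.9]],
  [[-17, -227, -25], [3, -9.3, 35.9]],
])

```text
t: 27.48
tool_pos: [0.4886, 0.0317, 0.0224]
orientation: [[-0.019, 1.0, -0.003], [0.986, 0.019, -0.166], [-0.166, -0.006, -0.986]]
force: [-0.3, -0.2, 0.1]
gripper_width: 0.404
grip_force: 40.7
```

Run:
```python
from h import *
st=pose();q,R=place(.0987,.0120,.003,9.6);print(st[0],q);go(q,R,st);print(env.read_state()['grip_force'])
```

```text
[0.48950249 0.0318343  0.02388689] [0.49028618 0.03068474 0.00904201]
shift [1.3, 0.8, 14.8] rot [-0.2, -0.05, 0.09] rows 0.2
40.663084387779236
```

Emit:
play_rows([
  [[2, 0.7, 10], [0, 0, 0]],
  [[2, 0.7, 14], [0, 0, 0]],
  [[2, 0.7, 15], [0, 0, 0]],
  [[2, 0.7, 15], [0, 0, 0]],
  [[2, 0.7, 15], [0, 0, 0]],
])

```text
t: 28.25
tool_pos: [0.4908, 0.0306, 0.0096]
orientation: [[-0.017, 1.0, 0.002], [0.986, 0.017, -0.167], [-0.167, -0.001, -0.986]]
force: [-0.3, 0.5, -0.5]
gripper_width: 0.407
grip_force: 40.7
```

Emit:
play_rows([
  [[0, 0, 1], [0, 0, 0]],
  [[0, 0, 2], [0, 0, 0]],
  [[0, 0, 2], [0, 0, 0]],
])

```text
t: 28.62
tool_pos: [0.4906, 0.0302, 0.0074]
orientation: [[-0.017, 1.0, 0.002], [0.986, 0.017, -0.167], [-0.167, -0.001, -0.986]]
force: [0.1, 0.6, -0.2]
gripper_width: 0.405
grip_force: 40.7
```

Emit:
play_rows([
  [[0, 0, 0.5], [0, 0, 0]],
  [[0, 0, 0.8], [0, 0, 0]],
  [[0, 0, 0.8], [0, 0, 0]],
])

```text
t: 29.0
tool_pos: [0.4908, 0.0302, 0.0069]
orientation: [[-0.017, 1.0, 0.002], [0.986, 0.017, -0.167], [-0.167, -0.001, -0.986]]
force: [-1.4, 0.6, 4.5]
gripper_width: 0.404
grip_force: 41.2
```

Contact. Releasing, then on to a look at D.

Emit:
play_rows([
  [[0, 0, 0], [0, 0, 0]],
  [[0, 0, 0], [0, 0, 0]],
  [[0, 0, 0], [0, 0, 0]],
  [[0, 0, -30], [0, 0, 0]],
  [[0, 0, -90], [0, 9, 0]],
  [[0, 0, -150], [0, 9.6, 0]],
  [[0, 0, -150], [0, 9.6, 0]],
  [[0, 0, -150], [0, 9.6, 0]],
], grip=0.6)

```text
t: 30.0
tool_pos: [0.4905, 0.0547, 0.1548]
orientation: [[-0.017, 1.0, 0.0], [1.0, 0.017, -0.001], [-0.001, 0.0, -1.0]]
force: [-0.5, -0.3, -0.8]
gripper_width: 0.602
grip_force: 0.0
```

Run:
```python
from h import *
p,R=pose();print(p,yaw(),env.read_state()['t'])
row()
go([.5697,.2598,.1],down(19.7),(p,R))
```

```text
[0.4901279  0.05480639 0.15409711] 1.0046770847335649 30.15
mid [(-5, 113), (-2, 112), (1, 82), (4, 104), (7, 105), (10, 106), (13, 106), (16, 106), (19, 109), (22, 109), (25, 112), (28, 111), (31, 117), (34, 119), (37, 118), (40, 118), (43, 119), (46, 120), (49, 120), (52, 122), (55, 120), (58, 120), (61, 121), (64, 121), (67, 115), (70, 121), (73, 120), (76, 121), (79, 119), (82, 120), (85, 120), (88, 118), (91, 118), (94, 118), (97, 116), (100, 117), (103, 119), (106, 109), (109, 84), (112, 83), (115, 81), (118, 83), (121, 81), (124, 91), (127, 151), (130, 153), (133, 152), (136, 151), (139, 150), (142, 149), (145, 149), (148, 148), (151, 151), (154, 150), (157, 150), (160, 152), (163, 152), (166, 150), (169, 151), (172, 151), (175, 151), (178, 152), (181, 151), (184, 152), (187, 152), (190, 153), (193, 154), (196, 154), (199, 154), (202, 155), (205, 155), (208, 156), (211, 155), (214, 147)]
y 10 dark x -16 17
y 25 dark x -16 18
y 45 dark x -16 18
y 65 dark x -16 17
y 85 dark x -17 19
y 100 dark x -16 18
y 120 dark x -18 19
shift [203.6, 83.1, 53.9] rot [-0.07, 0.01, -18.73] rows 3.6
```

Run:
```python
from h import *
# rebuild w6 camera
R=np.array([[-.865,.006,.502],[.004,1,-.005],[-.502,-.003,-.865]]);R=Ro.from_matrix(R).as_matrix()
d=snap('wrist');Tm=np.eye(4);Tm[:3,:3]=R;Tm[:3,3]=[.4196,.2486,.2506];M=Tm@np.array(d['mount']);d['C']=M[:3,3];d['Rw']=M[:3,:3]
d['color']=cv2.cvtColor(cv2.imread('pics/w6.png'),cv2.COLOR_BGR2RGB)
for c in([.4435,.261],[.4703,.3775],[.6616,.181]):
    region(d,c,[.045,.045],.006,th=110)
for q in((303,150),(345,138)): print(onz(d,*q,.006))
```

```text
px [332.  55.] c [441.4 259.6] size [35.9 53. ] ang 25.1
px [444.  80.] c [467.6 375.3] size [37.9 54.1] ang 13.3
px [274. 202.] c [657.2 181.3] size [38.5 57.1] ang 37.4
[0.56015841 0.22707671 0.006     ]
[0.54179937 0.27787177 0.006     ]
```

Emit:
play_rows([
  [[204, 84, 50], [0, 0, -18.7]],
  [[204, 84, 50], [0, 0, -18.7]],
  [[204, 84, 50], [0, 0, -18.7]],
  [[204, 84, 50], [0, 0, -18.7]],
  [[204, 84, 50], [0, 0, -18.7]],
  [[204, 84, 90], [0, 0, -18.7]],
  [[204, 84, 120], [0, 0, -18.7]],
  [[204, 84, 120], [0, 0, -18.7]],
], grip=0.66)

```text
t: 31.25
tool_pos: [0.5694, 0.2593, 0.0324]
orientation: [[-0.337, 0.942, -0.005], [0.942, 0.337, -0.002], [-0.0, -0.005, -1.0]]
force: [0.5, -0.0, -0.2]
gripper_width: 0.66
grip_force: 0.0
```

Run:
```python
from h import *
p,R=pose();s=env.read_state();print(p,yaw(),s['force'],s['gripper_width'])
go([.571,.2596,.001],down(19.7),(p,R))
d=snap('wrist');print(proj(d,[.571,.2596,.006]))
for th in(80,120):region(d,[.571,.2596],[.04,.04],.006,th=th)
```

```text
[0.57017318 0.25992517 0.0339784 ] 19.670037864257623 [-0.09982438  0.53335017  0.5142104 ] 0.6604774082051029
shift [-0.6, 0.8, 33.0] rot [-0.15, -0.01, -0.02] rows 0.5
[317.66116375 236.59150238]
px [255. 267.] c [545.8 233.1] size [27.2 29.8] ang 89.7
px [255. 267.] c [546.1 233.3] size [27.6 30.3] ang 89.7
```

Descend in two gentle stages, watching the force (the paper might be solid).

Emit:
play_rows([
  [[-0.6, 0.8, 8], [0, 0, 0]],
  [[-0.6, 0.8, 12], [0, 0, 0]],
  [[-0.6, 0.8, 16], [0, 0, 0]],
  [[-0.6, 0.8, 20], [0, 0, 0]],
  [[-0.6, 0.8, 20], [0, 0, 0]],
])

```text
t: 32.08
tool_pos: [0.5715, 0.2602, 0.0142]
orientation: [[-0.337, 0.942, -0.001], [0.942, 0.337, -0.0], [0.0, -0.001, -1.0]]
force: [-0.0, -0.5, 0.6]
gripper_width: 0.658
grip_force: 0.0
```

Emit:
play_rows([
  [[0, 0, 3], [0, 0, 0]],
  [[0, 0, 6], [0, 0, 0]],
  [[0, 0, 8], [0, 0, 0]],
  [[0, 0, 8], [0, 0, 0]],
])

```text
t: 32.58
tool_pos: [0.5716, 0.2602, 0.0064]
orientation: [[-0.337, 0.942, -0.001], [0.942, 0.337, 0.0], [0.0, -0.001, -1.0]]
force: [0.8, 0.2, -0.3]
gripper_width: 0.663
grip_force: 0.0
```

Emit:
play_rows([
  [[0, 0, 2], [0, 0, 0]],
  [[0, 0, 4], [0, 0, 0]],
  [[0, 0, 5.5], [0, 0, 0]],
  [[0, 0, 5.5], [0, 0, 0]],
])

```text
t: 33.08
tool_pos: [0.5718, 0.2603, 0.0016]
orientation: [[-0.337, 0.942, -0.001], [0.942, 0.337, -0.0], [0.0, -0.001, -1.0]]
force: [-2.6, -2.8, 10.0]
gripper_width: 0.658
grip_force: 5.1
```

Emit:
play_rows([
  [[0, 0, 0], [0, 0, 0]],
  [[0, 0, 0], [0, 0, 0]],
  [[0, 0, 0], [0, 0, 0]],
  [[0, 0, 0], [0, 0, 0]],
  [[0, 0, 0], [0, 0, 0]],
], grip=0.3)

```text
t: 33.7
tool_pos: [0.5658, 0.2587, 0.0026]
orientation: [[-0.338, 0.941, -0.011], [0.941, 0.338, -0.008], [-0.004, -0.013, -1.0]]
force: [-54.4, -27.2, 80.0]
gripper_width: 0.453
grip_force: 39.6
```

Emit:
play_rows([
  [[0, 0, -1], [0, 0, 0]],
  [[0, 0, -2], [0, 0, 0]],
  [[0, 0, -3], [0, 0, 0]],
], grip=0.66)

```text
t: 34.08
tool_pos: [0.5717, 0.2602, 0.0039]
orientation: [[-0.337, 0.942, -0.001], [0.942, 0.337, 0.0], [0.0, -0.001, -1.0]]
force: [0.9, 1.1, 0.5]
gripper_width: 0.657
grip_force: 0.0
```

Run:
```python
from h import *
p,R=pose();
R2=Ro.from_euler('y',-35,degrees=True).as_matrix()@down(80)
go([.5717,.2602,.16],None,(p,R));go([.47,.25,.16],R2,(p,R))
```

```text
shift [0.1, -0.2, -156.0] rot [0.0, 0.0, 0.0] rows 2.5
shift [24.7, -99.4, -155.9] rot [-23.65, -28.04, -58.36] rows 6.4
```

Emit:
play_rows([
  [[0, 0, -60], [0, 0, 0]],
  [[0, 0, -120], [0, 0, 0]],
  [[0, 0, -156], [0, 0, 0]],
  [[25, -99, -156], [-23.6, -28, -58.4]],
  [[25, -99, -156], [-23.6, -28, -58.4]],
  [[25, -99, -156], [-23.6, -28, -58.4]],
  [[25, -99, -156], [-23.6, -28, -58.4]],
  [[25, -99, -156], [-23.6, -28, -58.4]],
  [[25, -99, -156], [-23.6, -28, -58.4]],
  [[25, -99, -156], [-23.6, -28, -58.4]],
  [[25, -99, -156], [-23.6, -28, -58.4]],
  [[25, -99, -156], [-23.6, -28, -58.4]],
])

```text
t: 35.72
tool_pos: [0.4705, 0.2506, 0.1603]
orientation: [[-0.807, 0.144, 0.572], [0.175, 0.985, -0.0], [-0.564, 0.1, -0.82]]
force: [-0.3, -0.3, 1.1]
gripper_width: 0.662
grip_force: 0.0
```

Run:
```python
from h import *
p,R=pose();s=env.read_state();print(p,s['joint_pos'].round(1))
d=snap('wrist','w11.png');print(d['C'])
u,v=proj(d,[.571,.2596,.006]).astype(int);print(u,v)
a=cv2.imread('pics/w11.png')
x0=min(max(u-100,0),440);y0=min(max(v-75,0),250)
print(x0,y0);cv2.imwrite('pics/w11c.png',cv2.resize(a[y0:y0+150,x0:x0+200],(800,600),interpolation=cv2.INTER_CUBIC))
```

```text
[0.47051444 0.25060714 0.16032146] [ -1.5  16.1 -47.9 129.7  74.9  37.4 -27.7]
[0.32715831 0.26479126 0.23434766]
326 160
226 85
```

View pics/w11c.png

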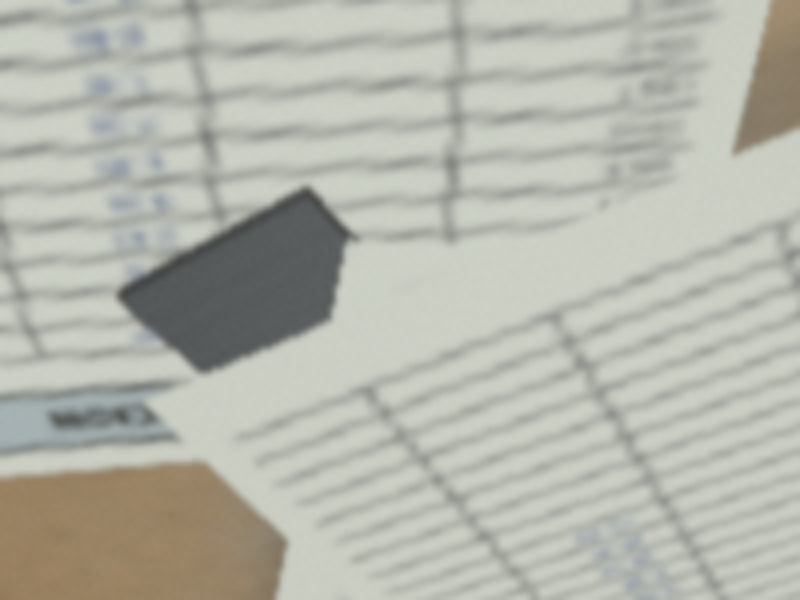

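The crop shows the coupon now lying further out from the sheet. Its near edge runs from crop (120,295) to (308,188), and the short sides go to (205,372) and (350,238).

Run:
```python
from h import *
d=snap('wrist')
P={k:onz(d,226+u/4,85+v/4,.006)[:2]*1000 for k,(u,v) in dict(L=(121,296),R=(308,189),RB=(352,238),LB=(206,373),M=(330,320)).items()}
for k in P:print(k,P[k].round(1))
n=lambda a,b:(round(float(np.linalg.norm(P[a]-P[b])),1),round(float(np.degrees(np.arctan2(*(P[b]-P[a])[::-1]))),1))
print('L-R',n('L','R'),'L-LB',n('L','LB'),'R-RB',n('R','RB'))
```

```text
L [552.8 195.8]
R [530.8 243.8]
RB [547.5 250.8]
LB [584.1 208.2]
M [572.9 241.4]
L-R (52.8, 114.6) L-LB (33.7, 21.6) R-RB (18.1, 22.9)
```

Run:
```python
from h import *
st=pose();go([.5605,.2275,.10],down(23.5),st)
```

```text
shift [-42.9, -15.7, 100.9] rot [22.5, 28.55, 54.68] rows 6.1
```

Emit:
play_rows([
  [[-43, -16, 101], [22.5, 28.5, 54.7]],
  [[-43, -16, 101], [22.5, 28.5, 54.7]],
  [[-43, -16, 101], [22.5, 28.5, 54.7]],
  [[-43, -16, 101], [22.5, 28.5, 54.7]],
  [[-43, -16, 101], [22.5, 28.5, 54.7]],
  [[-43, -16, 101], [22.5, 28.5, 54.7]],
  [[-43, -16, 101], [22.5, 28.5, 54.7]],
  [[-43, -16, 101], [22.5, 28.5, 54.7]],
], grip=0.62)

```text
t: 37.12
tool_pos: [0.5601, 0.2273, 0.0997]
orientation: [[-0.402, 0.916, 0.002], [0.916, 0.402, -0.002], [-0.002, 0.001, -1.0]]
force: [0.3, 0.6, -0.2]
gripper_width: 0.617
grip_force: 0.0
```

Run:
```python
from h import *
st=pose();print(st[0],yaw());go([.5605,.2275,.012],down(23.5),st)
d=snap('wrist')
for th in(90,120):region(d,[.5605,.2275],[.035,.04],.006,th=th)
a=d['color'].max(2);m=(a<110)
# dark mask polygon near
k=np.zeros(a.shape,np.uint8);u,v=proj(d,[.5605,.2275,.006]).astype(int);k[v-60:v+60,u-45:u+45]=(m[v-60:v+60,u-45:u+45])*255
c=max(cv2.findContours(k,cv2.RETR_EXTERNAL,cv2.CHAIN_APPROX_NONE)[0],key=cv2.contourArea)
for q in cv2.approxPolyDP(c,2.5,True)[:,0]:print(q,(onz(d,*q,.006)[:2]*1000).round(1))
```

```text
[0.5599077  0.2275377  0.09989009] 23.699388358277087
shift [-0.1, 0.4, 87.9] rot [0.07, 0.13, 0.22] rows 1.4
px [305. 200.] c [552.6 223.2] size [19.5 53.1] ang 21.1
px [305. 200.] c [552.6 223. ] size [20.8 53.5] ang 21.1
[294 163] [534.  244.1]
[294 233] [554.2 195.3]
[316 233] [569.1 201.8]
[322 178] [556.2 242.1]
[305 163] [541.  247.2]
```

Emit:
play_rows([
  [[-0.8, 0.7, 50], [0, 0, 1]],
  [[-0.8, 0.7, 80], [0, 0, 1]],
  [[-0.8, 0.7, 90], [0, 0, 1]],
  [[-0.8, 0.7, 94], [0, 0, 1]],
  [[-0.8, 0.7, 94], [0, 0, 1]],
])

```text
t: 37.95
tool_pos: [0.5619, 0.227, 0.007]
orientation: [[-0.383, 0.924, 0.002], [0.924, 0.383, -0.0], [-0.001, 0.002, -1.0]]
force: [0.4, 0.3, 0.3]
gripper_width: 0.619
grip_force: 0.0
```

Emit:
play_rows([
  [[0, 0, 3], [0, 0, 0]],
  [[0, 0, 5], [0, 0, 0]],
  [[0, 0, 6], [0, 0, 0]],
  [[0, 0, 6], [0, 0, 0]],
])

```text
t: 38.45
tool_pos: [0.5615, 0.2267, 0.0]
orientation: [[-0.383, 0.924, 0.001], [0.924, 0.383, -0.001], [-0.001, 0.0, -1.0]]
force: [-0.6, 0.1, -0.1]
gripper_width: 0.62
grip_force: 0.0
```

Emit:
play_rows([
  [[0, 0, 0], [0, 0, 0]],
  [[0, 0, 0], [0, 0, 0]],
  [[0, 0, 0], [0, 0, 0]],
  [[0, 0, 0], [0, 0, 0]],
  [[0, 0, 0], [0, 0, 0]],
], grip=0.3)

```text
t: 39.08
tool_pos: [0.5616, 0.2267, 0.0003]
orientation: [[-0.383, 0.924, 0.001], [0.924, 0.383, -0.001], [-0.001, 0.001, -1.0]]
force: [-1.3, -2.0, 5.1]
gripper_width: 0.402
grip_force: 39.5
```

Run:
```python
from h import *
st=pose();print(st[0])
q,R=place(.1352,.0120,.003,9.6);print(q)
go([q[0],q[1],.06],R,st)
```

```text
[5.61539662e-01 2.26714080e-01 3.46219699e-04]
[0.48964917 0.06717918 0.00904201]
shift [-119.9, -127.5, -59.6] rot [1.85, -9.43, 21.46] rows 3.0
```

Clean grasp. I'll go and place it fourth, far edge ≈161 mm from the stop.

Emit:
play_rows([
  [[0, 0, -40], [0, 0, 0]],
  [[0, 0, -75], [0, 0, 0]],
  [[-120, -127.5, -75], [1.9, -9.4, 21.5]],
  [[-120, -127.5, -75], [1.9, -9.4, 21.5]],
  [[-120, -127.5, -75], [1.9, -9.4, 21.5]],
  [[-120, -127.5, -75], [1.9, -9.4, 21.5]],
  [[-120, -127.5, -75], [1.9, -9.4, 21.5]],
  [[-120, -127.5, -25], [1.9, -9.4, 21.5]],
  [[-120, -127.5, -25], [1.9, -9.4, 21.5]],
])

```text
t: 40.35
tool_pos: [0.4881, 0.0679, 0.023]
orientation: [[-0.019, 1.0, -0.003], [0.986, 0.018, -0.166], [-0.166, -0.006, -0.986]]
force: [-0.7, -0.1, 0.5]
gripper_width: 0.409
grip_force: 40.6
```

Run:
```python
from h import *
st=pose();q,R=place(.1352,.0120,.003,9.6);print(st[0],q);go(q,R,st);print(env.read_state()['grip_force'])
```

```text
[0.48902732 0.06805997 0.02447175] [0.48964917 0.06717918 0.00904201]
shift [1.7, 0.7, 15.4] rot [-0.2, -0.05, 0.08] rows 0.2
40.62741994857788
```

Emit:
play_rows([
  [[2, 0.5, 10], [0, 0, 0]],
  [[2, 0.5, 15], [0, 0, 0]],
  [[2, 0.5, 16.5], [0, 0, 0]],
  [[2, 0.5, 17], [0, 0, 0]],
  [[2, 0.5, 17], [0, 0, 0]],
])

```text
t: 41.12
tool_pos: [0.4902, 0.0662, 0.0081]
orientation: [[-0.017, 1.0, 0.002], [0.986, 0.017, -0.166], [-0.166, -0.001, -0.986]]
force: [0.3, 0.0, -0.4]
gripper_width: 0.402
grip_force: 40.6
```

Emit:
play_rows([
  [[0, 0, 0.6], [0, 0, 0]],
  [[0, 0, 0.8], [0, 0, 0]],
])

```text
t: 41.38
tool_pos: [0.4903, 0.0661, 0.0074]
orientation: [[-0.017, 1.0, 0.002], [0.986, 0.017, -0.166], [-0.166, -0.001, -0.986]]
force: [-0.8, 0.1, 7.2]
gripper_width: 0.4
grip_force: 41.4
```

Emit:
play_rows([
  [[0, 0, 0], [0, 0, 0]],
  [[0, 0, 0], [0, 0, 0]],
  [[0, 0, 0], [0, 0, 0]],
  [[0, 0, -30], [0, 0, 0]],
  [[0, 0, -90], [0, 9, 0]],
  [[0, 0, -150], [0, 9.6, 0]],
  [[0, 0, -150], [0, 9.6, 0]],
  [[0, 0, -150], [0, 9.6, 0]],
], grip=0.6)

```text
t: 42.38
tool_pos: [0.49, 0.0906, 0.1553]
orientation: [[-0.016, 1.0, -0.0], [1.0, 0.016, -0.0], [-0.0, -0.0, -1.0]]
force: [-0.4, 0.1, 0.4]
gripper_width: 0.601
grip_force: 0.0
```

Run:
```python
from h import *
p,R=pose();print(p,yaw(),env.read_state()['t'])
row()
go([.5,.2,.36],down(45),(p,R))
```

```text
[0.48964624 0.09068012 0.15456155] 0.9723087721502234 42.525
mid [(-5, 109), (-2, 103), (1, 76), (4, 96), (7, 97), (10, 99), (13, 100), (16, 98), (19, 101), (22, 101), (25, 102), (28, 101), (31, 107), (34, 108), (37, 109), (40, 111), (43, 111), (46, 111), (49, 111), (52, 111), (55, 113), (58, 113), (61, 115), (64, 114), (67, 110), (70, 112), (73, 114), (76, 115), (79, 114), (82, 114), (85, 115), (88, 113), (91, 114), (94, 115), (97, 115), (100, 113), (103, 112), (106, 113), (109, 113), (112, 115), (115, 114), (118, 111), (121, 112), (124, 111), (127, 110), (130, 95), (133, 77), (136, 78), (139, 77), (142, 77), (145, 76), (148, 76), (151, 75), (154, 76), (157, 74), (160, 77), (163, 140), (166, 145), (169, 144), (172, 142), (175, 143), (178, 143), (181, 145), (184, 145), (187, 146), (190, 146), (193, 145), (196, 147), (199, 147), (202, 147), (205, 149), (208, 148), (211, 148), (214, 146)]
y 10 dark x -17 18
y 25 dark x -16 18
y 45 dark x -17 18
y 65 dark x -17 17
y 85 dark x -16 18
y 100 dark x -17 19
y 120 dark x -17 19
y 140 dark x -30 18
y 155 dark x -30 30
shift [109.1, 11.8, -205.5] rot [-0.09, -0.02, -44.06] rows 4.1
```

The row reads 54 / 88.5 / 125 / 161.5 mm with sides aligned. A fifth coupon could still be under the sheet (a dark speck showed at w11c (603,203)), so I'll check again obliquely.

Run:
```python
from h import *
R2=Ro.from_euler('y',-35,degrees=True).as_matrix()@down(80)
go([.47,.25,.16],R2,pose())
a=cv2.imread('pics/w11.png').max(2);print(a[128:142,366:388].tolist())
```

```text
shift [159.2, -16.7, -5.8] rot [-28.9, -24.71, -76.36] rows 8.0
[[207, 207, 207, 208, 206, 208, 207, 207, 206, 202, 196, 186, 175, 169, 174, 184, 190, 187, 182, 178, 178, 178], [206, 206, 207, 207, 206, 206, 205, 203, 201, 197, 191, 185, 174, 171, 175, 182, 184, 183, 183, 186, 185, 186], [202, 204, 203, 200, 199, 196, 192, 192, 189, 186, 181, 175, 172, 170, 174, 179, 182, 182, 184, 183, 182, 184], [190, 193, 190, 186, 183, 179, 178, 176, 176, 176, 175, 175, 177, 178, 181, 183, 186, 184, 182, 181, 181, 181], [177, 177, 176, 176, 175, 174, 177, 179, 181, 184, 187, 188, 189, 190, 192, 192, 188, 187, 184, 185, 189, 191], [177, 180, 180, 183, 186, 189, 192, 194, 196, 196, 194, 194, 198, 199, 195, 193, 192, 192, 194, 195, 200, 201], [192, 194, 197, 198, 200, 202, 204, 204, 203, 199, 193, 190, 194, 197, 196, 195, 195, 198, 201, 203, 205, 206], [203, 205, 205, 206, 206, 206, 207, 209, 205, 196, 185, 181, 191, 199, 198, 197, 199, 204, 207, 206, 207, 207], [208, 208, 207, 209, 207, 208, 206, 206, 202, 192, 184, 185, 196, 202, 203, 203, 205, 206, 208, 206, 206, 206], [207, 207, 206, 206, 207, 205, 206, 204, 203, 196, 192, 197, 203, 205, 207, 206, 206, 207, 208, 207, 207, 207], [204, 203, 200, 200, 198, 200, 199, 201, 203, 202, 202, 205, 207, 206, 206, 206, 207, 207, 207, 207, 207, 206], [193, 191, 188, 189, 191, 197, 200, 202, 204, 206, 208, 206, 208, 208, 206, 206, 207, 207, 205, 206, 207, 206], [180, 183, 188, 191, 197, 202, 205, 206, 208, 207, 207, 208, 207, 208, 207, 206, 207, 206, 206, 207, 207, 207], [189, 194, 199, 201, 205, 206, 207, 207, 206, 208, 207, 207, 207, 207, 206, 206, 206, 208, 207, 208, 207, 205]]
```

The speck is only faint print (181, against about 90 for steel), so four coupons are present and all are laid. Next is the brush stand.

Run:
```python
from h import *
go([.44,-.32,.30],down(0),pose())
```

```text
shift [-410.2, -57.0, -145.5] rot [-0.11, -0.03, 0.98] rows 7.0
```

Emit:
play_rows([
  [[-60, -8, -145], [0, 0, 1]],
  [[-60, -8, -145], [0, 0, 1]],
  [[-60, -8, -145], [0, 0, 1]],
  [[-410, -57, -145], [0, 0, 1]],
  [[-410, -57, -145], [0, 0, 1]],
  [[-410, -57, -145], [0, 0, 1]],
  [[-410, -57, -145], [0, 0, 1]],
  [[-410, -57, -145], [0, 0, 1]],
  [[-410, -57, -145], [0, 0, 1]],
  [[-410, -57, -145], [0, 0, 1]],
  [[-410, -57, -145], [0, 0, 1]],
  [[-410, -57, -145], [0, 0, 1]],
])

```text
t: 44.38
tool_pos: [0.4403, -0.3189, 0.3002]
orientation: [[-0.001, 1.0, -0.001], [1.0, 0.001, 0.0], [0.0, -0.001, -1.0]]
force: [0.5, 1.1, -0.3]
gripper_width: 0.596
grip_force: 0.0
```

Run:
```python
from h import *
st=pose();print(st[0],env.read_state()['joint_pos'].round(0))
d=snap('wrist','w12.png');print(d['C'])
h=cv2.cvtColor(d['color'],cv2.COLOR_RGB2HSV)
for z,n in((.0,'b'),(.09,'p'),(.15,'h')):print(n,proj(d,[.439,-.336,z]).round())
print('pot',proj(d,[.428,-.205,.045]).round())
u0,v0=[int(x) for x in proj(d,[.439,-.336,.05])]
for v in range(max(v0-100,0),min(v0+110,400),6):
    print(v,' '.join(('%02x%s'%(h[v,u,2]>>1, 'o' if (h[v,u,1]>90 and (h[v,u,0]<25)) else '.')) for u in range(u0-90,u0+95,6)))
```

```text
[ 0.44024037 -0.31898123  0.30019625] [ 64.  15. -38.  98.  10.  70.  24.]
[ 0.44025249 -0.24197892  0.44302429]
b [319. 161.]
p [318. 179.]
h [318. 197.]
pot [308.  49.]
70 55. 5do 5co 5co 5co 5bo 5bo 5co 5do 5d. 32. 3b. 54. 3a. 3a. 3a. 3b. 36. 37. 39. 39. 37o 39. 39. 38o 38o 3a. 38. 38. 38. 37.
76 57. 5bo 5do 5bo 5d. 5c. 5co 5co 5do 5co 5f. 39. 3b. 3b. 3b. 3b. 36. 39. 3a. 38. 38. 39. 38. 39. 39o 39. 39. 37. 38. 38. 38.
82 5f. 5e. 5e. 5e. 5d. 5c. 5bo 5bo 5eo 5d. 5ao 58. 3e. 38. 37. 3b. 37. 3a. 3a. 39. 39. 38. 3a. 39. 39. 39. 38. 38. 37. 38. 38.
88 50. 64. 66. 65. 66. 5f. 5co 5bo 5co 5do 5do 5bo 5bo 5b. 44. 39. 38. 38. 39. 3a. 3a. 3a. 3a. 38. 38. 39. 39. 38. 38. 38. 39.
94 5b. 63. 66. 66. 67. 5f. 5co 5bo 5eo 5do 5eo 5c. 5co 5a. 56. 39. 39. 38. 3a. 3a. 3a. 39. 3a. 39. 39. 3a. 38. 39. 39. 37. 3b.
100 56. 61. 66. 66. 67. 5e. 5bo 5eo 5b. 5bo 5c. 5bo 5ao 5b. 55o 3b. 39. 39. 39. 3a. 39. 3a. 39. 39. 39. 3a. 39. 39. 39. 39. 39.
106 56. 5c. 66. 66. 67. 5e. 5bo 5do 5co 5co 5ao 5bo 5a. 5bo 56. 3a. 3b. 3a. 3b. 3a. 3b. 39. 3a. 39. 39. 39. 3b. 3a. 3a. 3a. 3a.
112 56. 5d. 66. 66. 67. 5e. 5do 5ao 5c
[... 2845 characters left out ...]
 71. 73. 75. 70. 72. 70. 77. 6c. 6c. 70. 67. 6b. 41. 3c. 3d.
250 55. 55. 52. 31. 31. 1d. 78. 25. 6c. 6f. 6e. 67. 6f. 76. 6f. 71. 74. 74. 76. 71. 6c. 77. 78. 76. 6c. 49. 26. 34. 35. 3a. 3a.
256 55. 51. 36. 30. 24. 1c. 78. 6f. 23. 77. 76. 6b. 6f. 76. 74. 6f. 68. 69. 6e. 68. 63. 69. 77. 76. 71. 46. 22. 34. 33. 33. 37.
262 18. 19. 2e. 30. 1a. 1c. 77. 6d. 43. 5b. 77. 6e. 6c. 75. 77. 77. 67. 6d. 77. 76. 75. 63. 71. 77. 75. 28. 22. 2c. 33. 2f. 1f.
268 17. 28. 2f. 2c. 19. 1a. 77. 6b. 6e. 24. 77. 76. 67. 70. 77. 77. 75. 6d. 72. 77. 75. 73. 6f. 74. 77. 24. 21. 20. 31. 32. 1d.
274 17. 2e. 2f. 19. 18. 19. 76. 76. 33. 6d. 28. 72. 72. 71. 75. 78. 76. 6e. 70. 72. 77. 75. 6d. 71. 76. 27. 1e. 1f. 30. 31. 2a.
```

Numbers only from here, as the viewing quota is spent. The orange handle top shows near (315,211), the black disc near (317,190), and the post on the +y side, with the stand turned about −20°. Precise centroids next.

Run:
```python
from h import *
st=pose(2);d=snap('wrist');im=d['color'];h=cv2.cvtColor(im,cv2.COLOR_RGB2HSV)
def big(m,r):
    k=np.zeros(m.shape,np.uint8);k[r[0]:r[1],r[2]:r[3]]=m[r[0]:r[1],r[2]:r[3]]*255
    return max(cv2.findContours(k,cv2.RETR_EXTERNAL,cv2.CHAIN_APPROX_NONE)[0],key=cv2.contourArea)
R=(165,235,270,380)
c=big((h[:,:,1]>80)&(h[:,:,0]<25)&(h[:,:,2]>150),R);e=cv2.fitEllipse(c);print('top end',e,onz(d,*e[0],.15),cv2.boundingRect(c))
c2=big((h[:,:,1]>60)&(h[:,:,0]<25),R);print('wood',cv2.minAreaRect(c2))
c3=big((h[:,:,2]<0x30*2),R);print('disc',cv2.minEnclosingCircle(c3),cv2.boundingRect(c3))
(x,y),r=cv2.minEnclosingCircle(c3);print(onz(d,x,y,.094),'diam',2*r/348*(d['C'][2]-.094)*1000)
# stand grey pixels for post edge
for v in range(150,182,4):print(v,[f"{im[v,u].max()}" for u in range(276,350,4)])
# pot: rim
g=cv2.cvtColor(im,cv2.COLOR_RGB2GRAY);print('pot',proj(d,[.428,-.205,.045]))
```

```text
top end ((314.3185119628906, 209.6656951904297), (14.50333023071289, 15.151520729064941), 91.93907928466797) [ 0.43530586 -0.34869019  0.15      ] (307, 202, 16, 16)
wood ((314.5, 209.5), (15.0, 15.0), 90.0)
disc ((315.6363525390625, 191.36363220214844), 15.765164375305176) (301, 177, 30, 27)
[ 0.43587571 -0.34862307  0.094     ] diam 31.62012228199522
150 ['224', '218', '225', '162', '170', '174', '112', '107', '107', '107', '107', '108', '106', '107', '107', '89', '89', '98', '106']
154 ['223', '198', '218', '170', '179', '175', '121', '109', '108', '107', '108', '110', '109', '109', '109', '88', '90', '90', '107']
158 ['240', '204', '241', '177', '177', '176', '156', '147', '146', '161', '109', '109', '108', '106', '105', '94', '108', '132', '107']
162 ['240', '226', '241', '208', '175', '174', '172', '173', '171', '147', '104', '117', '136', '151', '166', '170', '171', '161', '115']
166 ['239', '236', '241', '213', '154', '137', '128', '139', '153', '169', '173', '173', '172', '172', '171', '168', '193', '205', '131']
170 ['239', '236', '182', '160', '172', '171', '174', '173', '170', '173', '172', '173', '173', '173', '170', '170', '183', '190', '149']
174 ['239', '234', '195', '171', '172', '173', '172', '173', '172', '170', '164', '168', '169', '171', '171', '170', '162', '154', '154']
178 ['231', '232', '227', '170', '170', '170', '171', '169', '99', '77', '77', '72', '90', '106', '110', '112', '154', '175', '169']
pot [308.11204566  48.17458314]
```

Run:
```python
from h import *
d=snap('wrist');h=cv2.cvtColor(d['color'],cv2.COLOR_RGB2HSV)
for v in range(8,96,8):print(v,' '.join('%02x%02x'%(h[v,u,2],h[v,u,1]) for u in range(256,366,8)))
go([.4355,-.3487,.20],down(-20),pose(2))
```

```text
8 6b5b 695f 6a60 695c 6f55 754a 7054 7350 7158 6f5c 715a 6e5a 744f 6d57
16 6a59 6e5d 6e5d 6d5b 6e5a 6c4c 7009 6f07 6c2a 6d5e 6c5e 6c5c 6b5f 6c5e
24 6b5b 6d59 715a 6d5e 7209 4b0a 490e 4607 4807 6807 7059 6c5a 6e5a 6d5e
32 6c5c 6c5c 6d59 6f4e 470b 6f0b 770b 780b 7809 4c07 6e09 7059 6f5c 6d5b
40 715a 6d5b 6e5a 7009 550c 790d 7709 7606 7706 780b 4c0a 6f5a 6f5e 6e5d
48 b759 a35c 7356 650a 790b 7809 790b 780b 780b 760b 550c 7257 6f57 6e5a
56 b95b b75b b65e 700b 7b0a 7b0a 7a0a 7a0a 7809 780b 5a06 6f5c 6f5c 6e5d
64 b85b ba5f bb5e 9538 6b07 7609 770b 7709 7609 7509 640a 7059 7259 7259
72 bb5a b65f b95e bb5d a70b 7709 790b 7809 7709 6f07 7144 7156 715a 7158
80 b95b b662 b85e bc5e b65e 7a08 6b07 6d05 7309 7047 7356 7255 7257 7259
88 cb49 b85b b75d ba5d bc5c b75b b95c 9057 7257 7259 7158 7557 7356 745a
shift [-28.9, -4.3, 100.0] rot [-0.06, -0.01, 19.96] rows 1.9
```

Emit:
play_rows([
  [[-29, -4.3, 60], [0, 0, 20]],
  [[-29, -4.3, 60], [0, 0, 20]],
  [[-29, -4.3, 60], [0, 0, 20]],
  [[-29, -4.3, 110], [0, 0, 20]],
  [[-29, -4.3, 110], [0, 0, 20]],
  [[-29, -4.3, 110], [0, 0, 20]],
])

```text
t: 45.62
tool_pos: [0.4363, -0.349, 0.1919]
orientation: [[0.341, 0.94, 0.0], [0.94, -0.341, -0.0], [-0.0, 0.0, -1.0]]
force: [0.3, -0.3, 1.6]
gripper_width: 0.599
grip_force: 0.0
```

Run:
```python
from h import *
st=pose();print(st[0],yaw())
d=snap('wrist')
h=cv2.cvtColor(d['color'],cv2.COLOR_RGB2HSV)
u,v=proj(d,[.4355,-.3487,.15]).astype(int);print(u,v)
m=((h[:,:,1]>80)&(h[:,:,0]<25)&(h[:,:,2]>150)).astype(np.uint8)*255;k=np.zeros_like(m);k[max(v-40,0):v+40,u-40:u+40]=m[max(v-40,0):v+40,u-40:u+40]
for c in cv2.findContours(k,cv2.RETR_EXTERNAL,cv2.CHAIN_APPROX_NONE)[0]:
    if cv2.contourArea(c)>60:
        e=cv2.minEnclosingCircle(c);print(e,onz(d,*e[0],.15))
# pot from saved w12
W=cv2.imread('pics/w12.png');hh=cv2.cvtColor(W,cv2.COLOR_BGR2HSV);m=(hh[:,:,1]<0x2a).astype(np.uint8)*255;m[100:]=0;m[:,:262]=0;m[:,350:]=0
c=max(cv2.findContours(m,cv2.RETR_EXTERNAL,cv2.CHAIN_APPROX_NONE)[0],key=cv2.contourArea);e=cv2.minEnclosingCircle(c);print('pot',e,cv2.boundingRect(c))
d['C']=np.array([.44025,-.24198,.44302]);
Rm=down(0)@np.array(d['mount'])[:3,:3];d['Rw']=Rm
print(onz(d,*e[0],.045),2*e[1]/348*(.443-.045)*1000)
```

```text
[ 0.43628564 -0.34920636  0.19196196] -20.004996651054665
318 226
((318.3214416503906, 226.4107208251953), 12.548016548156738) [ 0.43529266 -0.3488525   0.15      ]
pot ((309.4827575683594, 49.931034088134766), 35.358802795410156) (277, 15, 66, 71)
[ 0.4298262  -0.20625282  0.045     ] 80.87818110674277
```

Emit:
play_rows([
  [[0, -1, 40], [0, 0, 0]],
  [[0, -1, 65], [0, 0, 0]],
  [[0, -1, 75], [0, 0, 0]],
  [[0, -1, 81], [0, 0, 0]],
  [[0, -1, 81], [0, 0, 0]],
])

```text
t: 46.45
tool_pos: [0.4347, -0.3487, 0.1095]
orientation: [[0.343, 0.939, -0.001], [0.939, -0.343, -0.0], [-0.0, -0.001, -1.0]]
force: [0.2, 0.1, -0.2]
gripper_width: 0.6
grip_force: 0.0
```

Emit:
play_rows([
  [[0, 0, 0], [0, 0, 0]],
  [[0, 0, 0], [0, 0, 0]],
  [[0, 0, 0], [0, 0, 0]],
  [[0, 0, 0], [0, 0, 0]],
  [[0, 0, 0], [0, 0, 0]],
], grip=0.05, squeeze=40)

```text
t: 47.08
tool_pos: [0.4346, -0.3486, 0.1095]
orientation: [[0.343, 0.939, -0.001], [0.939, -0.343, -0.0], [-0.0, -0.001, -1.0]]
force: [-1.4, 1.3, 5.9]
gripper_width: 0.173
grip_force: 38.9
```

Run:
```python
from h import *
st=pose();s=env.read_state();print(st[0],yaw(),s['gripper_width'],s['force'],s['grip_force'])
```

```text
[ 0.43464052 -0.34863667  0.10947376] -20.044866257637377 0.17549092611353836 [-0.63284873  0.26165387  7.71058631] 38.86792838573456
```

Emit:
play_rows([
  [[0, 0, -30], [0, 0, 0]],
  [[0, 0, -80], [0, 0, 0]],
  [[0, 0, -130], [0, 0, 0]],
  [[0, 0, -150], [0, 0, 0]],
  [[0, 0, -150], [0, 0, 0]],
])

```text
t: 47.85
tool_pos: [0.435, -0.3489, 0.2603]
orientation: [[0.343, 0.939, 0.001], [0.939, -0.343, -0.002], [-0.001, 0.001, -1.0]]
force: [-0.3, -0.4, -1.5]
gripper_width: 0.18
grip_force: 39.1
```

Run:
```python
from h import *
st=pose();s=env.read_state();print(st[0],yaw(),s['gripper_width'],s['force'],s['grip_force'])
d=snap('wrist');h=cv2.cvtColor(d['color'],cv2.COLOR_RGB2HSV)
def pot(d,c=(.4295,-.205)):
    u,v=proj(d,[*c,.03]).astype(int);print('pot px',u,v)
    m=(h[:,:,1]<0x2a).astype(np.uint8)*255;k=np.zeros_like(m);a,b=max(v-60,0),max(u-60,0);k[a:v+60,b:u+60]=m[a:v+60,b:u+60]
    cc=max(cv2.findContours(k,cv2.RETR_EXTERNAL,cv2.CHAIN_APPROX_NONE)[0],key=cv2.contourArea)
    print(cv2.boundingRect(cc));e=cv2.minEnclosingCircle(cc);print(e,onz(d,*e[0],.0225),onz(d,*e[0],.045))
pot(d)
go([.4295,-.205,.24],down(-20),st)
```

```text
[ 0.43456234 -0.34867959  0.25913081] -20.04392687559423 0.17487877062863738 [-0.36504879  0.15895571 -0.89911018] 39.05595123767853
pot px 265 25
(227, 0, 76, 66)
((262.8236083984375, 27.30401039123535), 41.17781066894531) [ 0.42604392 -0.2046698   0.0225    ] [ 0.42810255 -0.20890163  0.045     ]
shift [133.2, -54.0, 19.1] rot [-0.03, 0.03, -0.06] rows 2.3
```

Emit:
play_rows([
  [[133, -54, 20], [0, 0, 0]],
  [[133, -54, 20], [0, 0, 0]],
  [[133, -54, 20], [0, 0, 0]],
  [[133, -54, 20], [0, 0, 0]],
  [[133, -54, 80], [0, 0, 0]],
  [[133, -54, 120], [0, 0, 0]],
  [[133, -54, 145], [0, 0, 0]],
  [[133, -54, 158], [0, 0, 0]],
  [[133, -54, 162], [0, 0, 0]],
  [[133, -54, 162], [0, 0, 0]],
])

```text
t: 49.3
tool_pos: [0.4296, -0.2055, 0.0975]
orientation: [[0.343, 0.939, -0.0], [0.939, -0.343, 0.0], [-0.0, -0.0, -1.0]]
force: [-0.2, -0.5, -0.1]
gripper_width: 0.173
grip_force: 39.3
```

Emit:
play_rows([
  [[0, 0, 2], [0, 0, 0]],
  [[0, 0, 2], [0, 0, 0]],
  [[0, 0, 2], [0, 0, 0]],
  [[0, 0, -50], [0, 0, 0]],
  [[0, 0, -110], [0, 0, 0]],
  [[0, 0, -130], [0, 0, 0]],
  [[0, 0, -130], [0, 0, 0]],
])

```text
t: 50.18
tool_pos: [0.4299, -0.2055, 0.2284]
orientation: [[0.343, 0.939, 0.001], [0.939, -0.343, -0.002], [-0.001, 0.002, -1.0]]
force: [0.3, 0.0, -0.8]
gripper_width: 0.177
grip_force: 39.3
```

Run:
```python
from h import *
st=pose();s=env.read_state();print(st[0],yaw(),s['gripper_width'],s['grip_force'])
q=np.r_[S+.016*T,0];print(q);go([q[0],q[1],.16],down(-20),st);go([q[0],q[1],.0975],down(-20),st)
```

```text
[ 0.4294093  -0.20532037  0.22728388] -20.049795866005024 0.17502410096648174 39.25966680049896
[ 0.49172076 -0.05150244  0.        ]
shift [165.9, 5.8, 67.2] rot [-0.01, 0.04, -0.06] rows 2.9
shift [165.9, 5.8, 129.7] rot [-0.01, 0.04, -0.06] rows 3.4
```

Emit:
play_rows([
  [[166, 6, 60], [0, 0, 0]],
  [[166, 6, 60], [0, 0, 0]],
  [[166, 6, 60], [0, 0, 0]],
  [[166, 6, 60], [0, 0, 0]],
  [[166, 6, 60], [0, 0, 0]],
  [[166, 6, 100], [0, 0, 0]],
  [[166, 6, 118], [0, 0, 0]],
  [[166, 6, 118], [0, 0, 0]],
])

```text
t: 51.32
tool_pos: [0.4911, -0.0516, 0.1084]
orientation: [[0.343, 0.939, -0.003], [0.939, -0.343, 0.001], [-0.0, -0.003, -1.0]]
force: [0.5, -0.3, 0.7]
gripper_width: 0.174
grip_force: 39.3
```

Run:
```python
from h import *
st=pose();print(st[0])
row()
```

```text
[ 0.49171026 -0.05148279  0.10918367]
mid [(-5, 53), (-2, 55), (1, 104), (4, 93), (7, 93), (10, 82), (13, 63), (16, 66), (19, 72), (22, 74), (25, 75), (28, 72), (31, 74), (34, 72), (37, 75), (40, 74), (43, 74), (46, 74), (49, 73), (52, 72), (55, 73), (58, 74), (61, 73), (64, 73), (67, 73), (70, 63), (73, 71), (76, 71), (79, 72), (82, 71), (85, 72), (88, 69), (91, 71), (94, 71), (97, 72), (100, 71), (103, 73), (106, 72), (109, 63), (112, 69), (115, 71), (118, 72), (121, 70), (124, 69), (127, 79), (130, 105), (133, 105), (136, 104), (139, 103), (142, 102), (145, 103), (148, 102), (151, 102), (154, 103), (157, -1), (160, -1), (163, -1), (166, -1), (169, -1), (172, -1), (175, -1), (178, -1), (181, -1), (184, -1), (187, -1), (190, -1), (193, -1), (196, -1), (199, -1), (202, -1), (205, -1), (208, -1), (211, -1), (214, -1)]
y 10 dark x -16 18
y 25 dark x -17 19
y 45 dark x -19 19
y 65 dark x -18 18
y 85 dark x -18 19
y 100 dark x -18 19
y 120 dark x -18 19
y 140 dark x -17 19
y 155 dark x -16 -3
```

Emit:
play_rows([
  [[0, 0, 8], [0, 0, 0]],
  [[0, 0, 11], [0, 0, 0]],
  [[0, 0, 13], [0, 0, 0]],
  [[0, 0, 14.5], [0, 0, 0]],
  [[0, 0, 14.5], [0, 0, 0]],
])

```text
t: 52.15
tool_pos: [0.4918, -0.0511, 0.0945]
orientation: [[0.343, 0.939, -0.001], [0.939, -0.343, 0.0], [0.0, -0.001, -1.0]]
force: [-0.2, -0.4, -0.2]
gripper_width: 0.175
grip_force: 39.3
```

Emit:
play_rows([
  [[0, 0, 1.5], [0, 0, 0]],
  [[0, 0, 2.5], [0, 0, 0]],
  [[0, 0, 2.5], [0, 0, 0]],
  [[0, 0, 2.5], [0, 0, 0]],
])

```text
t: 52.65
tool_pos: [0.4919, -0.0512, 0.0921]
orientation: [[0.343, 0.939, -0.001], [0.939, -0.343, 0.0], [0.0, -0.001, -1.0]]
force: [-0.1, -0.5, 0.5]
gripper_width: 0.176
grip_force: 39.3
```

Run:
```python
from h import *
f=[]
for i in range(6): f.append(env.read_state()['force']);eyes.snapshot('wrist')
print(np.mean(f,0),env.read_state()['tool_pos'])
```

```text
[ 0.14315558 -0.08065255  0.36171419] [ 0.49185398 -0.05121441  0.09209005]
```

Contact ≈1.1 N, a gentle dab. Lifting and returning to the fork.

Emit:
play_rows([
  [[0, 0, -20], [0, 0, 0]],
  [[0, 0, -70], [0, 0, 0]],
  [[0, 0, -130], [0, 0, 0]],
  [[0, 0, -170], [0, 0, 0]],
  [[0, 0, -170], [0, 0, 0]],
])

```text
t: 53.58
tool_pos: [0.493, -0.0513, 0.2645]
orientation: [[0.343, 0.939, 0.003], [0.939, -0.343, -0.001], [-0.0, 0.003, -1.0]]
force: [-0.5, -0.7, -1.8]
gripper_width: 0.177
grip_force: 39.4
```

Run:
```python
from h import *
st=pose();print(st[0]);go([.4347,-.3486,.26],down(-20),st)
```

```text
[ 0.49231242 -0.0514174   0.26295362]
shift [-298.9, 47.9, 3.1] rot [0.06, 0.02, -0.07] rows 4.8
```

Emit:
play_rows([
  [[-299, 48, 3], [0, 0, 0]],
  [[-299, 48, 3], [0, 0, 0]],
  [[-299, 48, 3], [0, 0, 0]],
  [[-299, 48, 3], [0, 0, 0]],
  [[-299, 48, 3], [0, 0, 0]],
  [[-299, 48, 3], [0, 0, 0]],
  [[-299, 48, 3], [0, 0, 0]],
  [[-299, 48, 3], [0, 0, 0]],
])

```text
t: 54.72
tool_pos: [0.435, -0.3473, 0.2586]
orientation: [[0.341, 0.94, -0.001], [0.94, -0.341, 0.001], [0.0, -0.002, -1.0]]
force: [-0.2, 0.4, -0.5]
gripper_width: 0.177
grip_force: 39.4
```

Run:
```python
from h import *
st=pose(4);print(st[0],yaw());go([.4347,-.3486,.1105],down(-20),st)
```

```text
[ 0.43495035 -0.34755885  0.25884014] -19.993671510972415
shift [-1.1, 0.3, 148.3] rot [-0.08, -0.01, 0.04] rows 2.4
```

Emit:
play_rows([
  [[-1, 0, 30], [0, 0, 0]],
  [[-1, 0, 60], [0, 0, 0]],
  [[-1, 0, 90], [0, 0, 0]],
  [[-1, 0, 115], [0, 0, 0]],
  [[-1, 0, 135], [0, 0, 0]],
  [[-1, 0, 144], [0, 0, 0]],
  [[-1, 0, 148], [0, 0, 0]],
  [[-1, 0, 148], [0, 0, 0]],
])

```text
t: 55.92
tool_pos: [0.4343, -0.3496, 0.1114]
orientation: [[0.343, 0.939, -0.001], [0.939, -0.343, 0.0], [-0.0, -0.001, -1.0]]
force: [1.1, -0.6, -0.2]
gripper_width: 0.175
grip_force: 39.4
```

Emit:
play_rows([
  [[0, 0, 0.7], [0, 0, 0]],
  [[0, 0, 1.3], [0, 0, 0]],
  [[0, 0, 1.3], [0, 0, 0]],
])

```text
t: 56.3
tool_pos: [0.4341, -0.3495, 0.1098]
orientation: [[0.343, 0.939, -0.001], [0.939, -0.343, 0.0], [-0.0, -0.001, -1.0]]
force: [-0.3, -0.2, -1.0]
gripper_width: 0.176
grip_force: 39.4
```

Emit:
play_rows([
  [[0, 0, 0.4], [0, 0, 0]],
  [[0, 0, 0.7], [0, 0, 0]],
  [[0, 0, 0.7], [0, 0, 0]],
])

```text
t: 56.68
tool_pos: [0.4342, -0.3495, 0.1095]
orientation: [[0.343, 0.939, -0.001], [0.939, -0.343, -0.0], [-0.0, -0.001, -1.0]]
force: [-2.9, 2.0, 8.4]
gripper_width: 0.17
grip_force: 40.3
```

The disc is resting on the prongs (8 N). Releasing and rising straight up.

Emit:
play_rows([
  [[0, 0, -0.3], [0, 0, 0]],
  [[0, 0, -0.3], [0, 0, 0]],
  [[0, 0, -0.3], [0, 0, 0]],
  [[0, 0, -0.3], [0, 0, 0]],
  [[0, 0, -40], [0, 0, 0]],
  [[0, 0, -90], [0, 0, 0]],
  [[0, 0, -150], [0, 0, 0]],
  [[0, 0, -190], [0, 0, 0]],
  [[0, 0, -190], [0, 0, 0]],
  [[0, 0, -190], [0, 0, 0]],
], grip=0.6)

```text
t: 57.92
tool_pos: [0.4339, -0.3494, 0.2983]
orientation: [[0.343, 0.939, -0.002], [0.939, -0.343, 0.001], [0.0, -0.002, -1.0]]
force: [-0.7, -0.9, -0.9]
gripper_width: 0.603
grip_force: 0.0
```

Run:
```python
from h import *
st=pose();print(st[0])
d=snap('wrist');h=cv2.cvtColor(d['color'],cv2.COLOR_RGB2HSV)
u,v=proj(d,[.4347,-.3489,.15]).astype(int);R=(v-45,v+40,u-50,u+50)
def big(m):
    k=np.zeros(m.shape,np.uint8);k[R[0]:R[1],R[2]:R[3]]=m[R[0]:R[1],R[2]:R[3]]*255
    return cv2.minEnclosingCircle(max(cv2.findContours(k,cv2.RETR_EXTERNAL,cv2.CHAIN_APPROX_NONE)[0],key=cv2.contourArea))
e=big((h[:,:,1]>80)&(h[:,:,0]<25)&(h[:,:,2]>150));print('top',e,onz(d,*e[0],.15))
e=big(h[:,:,2]<0x60);print('disc',e,onz(d,*e[0],.094))
go([.46,.06,.36],down(0),st)
```

```text
[ 0.43388693 -0.34937928  0.29804367]
top ((320.6830139160156, 178.9379119873047), 8.30945873260498) [ 0.43436559 -0.3492942   0.15      ]
disc ((320.7558288574219, 164.03488159179688), 16.0324764251709) [ 0.43476901 -0.34856359  0.094     ]
shift [393.5, -116.0, -61.5] rot [-0.13, -0.05, -20.05] rows 6.6
```

The brush hangs upright in its place. Last, a check of the row, the pot and any displaced coupon.

Emit:
play_rows([
  [[393, -116, -61], [0, 0, -20]],
  [[393, -116, -61], [0, 0, -20]],
  [[393, -116, -61], [0, 0, -20]],
  [[393, -116, -61], [0, 0, -20]],
  [[393, -116, -61], [0, 0, -20]],
  [[393, -116, -61], [0, 0, -20]],
  [[393, -116, -61], [0, 0, -20]],
  [[393, -116, -61], [0, 0, -20]],
  [[393, -116, -61], [0, 0, -20]],
  [[393, -116, -61], [0, 0, -20]],
])

```text
t: 59.38
tool_pos: [0.4601, 0.0583, 0.3598]
orientation: [[0.003, 1.0, -0.002], [1.0, -0.003, 0.0], [0.0, -0.002, -1.0]]
force: [-0.4, -0.1, 0.5]
gripper_width: 0.598
grip_force: 0.0
```

Run:
```python
from h import *
st=pose();print(st[0],yaw())
row()
for n in('wrist','top','scene'):
    print(n);d=snap(n)
    for b in blobs(d):
        if 350<b[2][0]<720 and -.1*1000<b[2][1]<500 and b[3][1]>42:print(*b)
d=snap('wrist');h=cv2.cvtColor(d['color'],cv2.COLOR_RGB2HSV)
u,v=proj(d,[.4295,-.205,.045]).astype(int);print(u,v)
m=(h[:,:,1]<0x2a).astype(np.uint8)*255;k=np.zeros_like(m);k[v-45:v+45,u-45:u+45]=m[v-45:v+45,u-45:u+45]
c=max(cv2.findContours(k,cv2.RETR_EXTERNAL,cv2.CHAIN_APPROX_NONE)[0],key=cv2.contourArea);e=cv2.minEnclosingCircle(c);print('pot',e,onz(d,*e[0],.03))
```

```text
[0.46008379 0.05841524 0.3598588 ] -0.11220015475762814
mid [(-5, 133), (-2, 116), (1, 103), (4, 114), (7, 114), (10, 115), (13, 116), (16, 115), (19, 119), (22, 118), (25, 119), (28, 119), (31, 119), (34, 121), (37, 120), (40, 121), (43, 120), (46, 121), (49, 121), (52, 122), (55, 122), (58, 121), (61, 123), (64, 122), (67, 118), (70, 121), (73, 123), (76, 123), (79, 121), (82, 122), (85, 123), (88, 121), (91, 122), (94, 123), (97, 121), (100, 121), (103, 121), (106, 116), (109, 121), (112, 121), (115, 122), (118, 121), (121, 120), (124, 119), (127, 119), (130, 119), (133, 120), (136, 116), (139, 117), (142, 119), (145, 119), (148, 118), (151, 118), (154, 117), (157, 94), (160, 104), (163, 151), (166, 155), (169, 156), (172, 156), (175, 156), (178, 156), (181, 156), (184, 156), (187, 156), (190, 156), (193, 156), (196, 157), (199, 158), (202, 157), (205, 157), (208, 156), (211, 156), (214, 145)]
y 10 dark x -15 17
y 25 dark x -16 17
y 45 dark x -16 19
y 65 dark x -16 17
y 85 dark x -16 18
y 100 dark x -15 18
y 120 dark x -15 18
y 140 dark x -15 18
y 155 dark x -15 18
wrist
90 [454.0, 207.0] [663. -40.] [43. 47.] 0.77
115 [441.0, 191.0] [641. -14.] [28. 48.] 0.37
top
scene
90 [323.0, 166.0] [677. -79.] [31. 51.] 0.71
115 [323.0, 167.0] [677. -79.] [31. 52.] 0.83
300 316
pot ((300.574462890625, 310.2393493652344), 26.007537841796875) [ 0.42950436 -0.20480549  0.03      ]
```

Run:
```python
from h import *
d=snap('scene');print(d['color'][222:232,298:312].max(2).min())
a=d['color'].astype(int);m=(a.max(2)<110)&(np.ptp(a,axis=2)<25);
ys,xs=np.where(m[195:275,200:380]);print(len(xs),sorted(set((int(x)//8*8+200,int(y)//8*8+195) for x,y in zip(xs,ys))))
```

```text
197
103 [(208, 211), (216, 211), (232, 195), (320, 195), (336, 195), (336, 203), (344, 195), (344, 203), (352, 195)]
```

```bash
python3 -c "
from station import env
print(env.sign_off())"
```

```text
the job is handed in; nothing more can be done
None
```

The job is handed in: I found four coupons and shingled all four in line from the tall wall, dipped the brush, dabbed it on the first coupon at about 1 N, and hung it back in the fork; the row and the pot were still in place at the last check.

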